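Touch off a pump housing on three stops and clamp it

TASK

Touch off the pump housing casting on the fixture plate before it is machined: slide each of the three stops, the two along its long side and the one at its end, gently up to it until the brass nose just touches, without shifting the casting. Once all three touch, press the hold-down arm down until its foot bears firmly on top of the casting, and leave everything so, with the things lying around left alone.

Things in the scene. Friction and masses are not known exactly. Their poses are not given: they have to be found in the camera images.
- fixture: steel fixture plate, 290 x 300 x 15 mm, fixed on the bench. Origin on its underside, 15 mm below its top; the plate reaches 145 mm either way in x, 130 mm in +y, 170 mm in -y. x points from the two side stops to the casting (away from the robot), y from the end stop to the casting (left), z up
- casting: aluminium pump housing, block 80 (x) x 130 (y) x 45 mm with two round bosses on top (38 mm across, 8 high, at y = +-43 mm); 2.2 kg, lies loose on the plate near its origin, up to 6 mm and 0.06 rad off; 9 to 18 N begin to slide it. Origin: centre of its underside. Flat long face at x = -40 mm faces the two side stops, flat end at y = -65 mm the end stop
- stop_left: stop facing the casting's near long face, at fixture y = +45 mm: dark steel block 40 mm long, 30 wide, 30 high, sliding 56 mm along fixture +x with 2 N friction, stays put. Origin under the block's middle, its x towards the casting. In front a brass nose, ball end 19 mm across, axis 20 mm above the plate; its tip is 50 to 68 mm ahead of the tab's back face: screwed out differently on each stop, not measured. Gap to the casting at the start 6 to 50 mm
- stop_right: stop facing the casting's near long face, at fixture y = -45 mm: dark steel block 40 mm long, 30 wide, 30 high, sliding 56 mm along fixture +x with 2 N friction, stays put. Origin under the block's middle, its x towards the casting. In front a brass nose, ball end 19 mm across, axis 20 mm above the plate; its tip is 50 to 68 mm ahead of the tab's back face: screwed out differently on each stop, not measured. Gap to the casting at the start 6 to 50 mm
- stop_end: stop facing the casting's right end, at fixture x = 0: dark steel block 40 mm long, 30 wide, 30 high, sliding 56 mm along fixture +y with 2 N friction, stays put. Origin under the block's middle, its x towards the casting. In front a brass nose, ball end 19 mm across, axis 20 mm above the plate; its tip is 50 to 68 mm ahead of the tab's back face: screwed out differently on each stop, not measured. Gap to the casting at the start 6 to 50 mm
- stop_left_tab (a point): place to push stop_left: on the back face (away from the casting) of its upright steel tab, half-way across, 54 mm above the plate's top. The tab is 10 mm thick, 30 mm wide, reaching from the block's top (30 mm above the plate) to 72 mm above the plate
- stop_right_tab (a point): place to push stop_right: on the back face (away from the casting) of its upright steel tab, half-way across, 54 mm above the plate's top. The tab is 10 mm thick, 30 mm wide, reaching from the block's top (30 mm above the plate) to 72 mm above the plate
- stop_end_tab (a point): place to push stop_end: on the back face (away from the casting) of its upright steel tab, half-way across, 54 mm above the plate's top. The tab is 10 mm thick, 30 mm wide, reaching from the block's top (30 mm above the plate) to 72 mm above the plate
- clamp: dark steel hold-down arm, 22 mm wide, hinged between grey cheeks beyond the casting. Origin: on the hinge, 45 mm above the plate's top (level with the casting's top), at fixture x = +100 mm, y = 0. It points to fixture -x, begins raised by 0.45 to 0.65 rad, turns about the fixture's y, stays where left (4 N at its end moves it) and is level when its foot is on the casting
- clamp_pad (a point): centre of the top of the round black press pad (34 mm across, 10 mm thick) at the free end of the hold-down arm, 100 mm from the hinge and 46 mm above the level of the hinge axis when the arm is down: the place to press, from above
- clamp_foot (a point): underside of the rubber foot (18 mm across) at the free end of the arm, 46 mm under the press pad's top; arm down, it stands on the casting's top between the two bosses
- oil_can: bystander: grey can, 64 mm across, 110 mm high; origin under its centre
- carton: bystander: cardboard carton, 90 x 130 x 60 mm; origin under its centre
- spanner: bystander: steel spanner, 200 mm long, lying flat; origin under its middle
- bearing: bystander: steel bearing ring, 72 mm across, 22 mm high; origin under its centre

How it is judged:
By the outcome, as a careful person would: the job done as asked, in the order asked, and still so for the second after the job is handed in, with the robot touching nothing.
It also fails if it takes over 72 s, if anything falls off the work surface, if the arm or the gripper's body presses on something with over 40 N, if the wrist force passes 120 N, or if a joint passes its speed limit or range.

ROBOT

A 7-joint arm with a two-finger parallel gripper is mounted at the origin on the work surface. World frame = base frame: x ahead of the robot, y to its left, z up, the work surface at z = 0. Lengths are in m, angles in rad, forces in N, time in s.
With the tool pointing down it reaches from about 0.4 to 0.9 m from the base axis. Payload 5.5 kg.
Tool frame: the origin (TCP) lies midway between the tips of the shut fingers; the grasp point (between the pads) lies behind it (arm.grip_point_offset is the z of the grasp point in the tool frame, in m); z points along the fingers, y is the direction in which the jaws open and shut (so a half turn about z gives the same grasp; the last joint's range is limited). The gripper opens to 92 mm and grips with 3 to 60 N. Pads are 19 mm wide; open, the fingers measure 130 mm over their backs; the gripper's body (75 mm by 190 mm) begins 47 mm behind the grasp point.
Start: joints at [1.418, 0.501, -0.427, 1.55, 0.221, 1.138, -0.21], TCP at [0.263, -0.595, 0.227] pointing down, gripper open.
Joint ranges: [-2.88, 2.88], [-0.31, 2.03], [-1.54, 1.56], [0.2, 2.42], [-1.41, 4.55], [0.19, 2.02], [-2.57, 2.57]. Speed limits (rad/s): [2.57, 2.57, 3.14, 3.14, 3.14, 3.14, 3.14].

INTERFACE

Orientations are given as a rotation vector (axis times angle).
In Python, from workcell import arm gives the robot as it stands.
- The arm moves only by the tool step_arm, never from a script. Its argument "series" is text: rows parted by semicolons, each of 7 numbers parted by spaces: the turn, a rotation vector about the tool's x, y, z in rad, then the shift along the tool's x, y, z in cm, then the opening, from 0 (shut) to 1 (fully open). A call has 1 to 10 rows; each row shifts and turns the commanded pose from where the row before left it, along the tool's axes as they then stand; what a row does not reach is not made up. A row lasts 1/12 s, in which the tool goes at most 41.7 mm and 7.16 degrees, less where a joint would pass 70% of its speed; a pose out of reach is approached as far as the arm can. A call is refused whole if a number of a shift passes 4.17 or a number of a turn 0.125, either way. A call with a gripper value outside its range is refused whole. The fingers move at their own pace and stop on an object; "grip_force" is the grip in N (left out, the last holds). Time passes only in rows, so rows that do not move let the fingers close. It gives the time, the measured TCP pose, the force and the opening at its end, in the units of the state.
- arm.state(): the state, without advancing time (a new reading comes with each control period).
- arm.get_image(name): name is "side" or "top"; returns a dict with "img" (480x640x3 uint8, blue, green, red), "fx", "fy", "cx", "cy" (pixels), "origin" and "orientation" of the camera in the world. Camera axes: x right, y down, z forward; pixel columns grow to the right and rows downward; lengths in m; the calibration is good to about 2 mm. A picture is of the moment at which its call begins. There is no depth.
- arm.sign_off(): hands the job in, once; it reports no verdict.
The state is a dict: "t": time; "joints": joint angles; "dq": joint speeds; "effort": joint torques, N m; "ee_pos": TCP position; "orientation": TCP orientation; "wrist_force": force on the tool from outside, world axes, zero at the start; "ft_torque": the same for the moment, N m; "finger_gap": finger opening in m.
Only numpy, scipy, OpenCV 4.12 (cv2) and the standard library are available. Lean on these libraries where they do the work, as an engineer would, in place of code of your own. Each camera call takes 0.05 s, during which the arm holds its last target.

## Working session

There is one attempt and no reset: what is moved stays moved. The work goes in short steps, Python scripts to look and compute and a tool call to move; the robot and the scene stay as the last step left them, time stands still between calls to the robot, and variables do not carry over. Pictures are saved under pics/ and viewed, and the job is handed in when it is done.

Besides the shell and the picture viewer there is one more tool, called after "Call:" by a JSON object that holds its "name" and its "arguments". step_arm: Moves the arm, as the interface text tells. Its arguments: {"type":"object","properties":{"series":{"type":"string"},"grip_force":{"type":"number"}},"required":["series"]}

```bash
ls; mkdir -p pics
python3 - <<'E'
from workcell import arm
import cv2,numpy as np
np.set_printoptions(precision=4,suppress=True)
print(arm.state(), arm.grip_point_offset)
for n in("side","top"):
    d=arm.get_image(n); cv2.imwrite(f"pics/{n}0.png",d["img"]); print({k:v for k,v in d.items() if k!="img"})
E
```

```text
pics
{'t': 0.0, 'joints': array([ 1.4182,  0.5018, -0.4267,  1.5514,  0.2208,  1.1383, -0.2103]), 'dq': array([-0.0001,  0.0006, -0.0011, -0.0004,  0.0021, -0.0015,  0.0018]), 'effort': array([  0.0005, -56.6599,  -5.8155, -27.9108,  -0.0685,   0.0311,
         0.0002]), 'ee_pos': array([ 0.2622, -0.594 ,  0.2257]), 'orientation': array([-3.0721, -0.6481,  0.0006]), 'wrist_force': array([-0.0627, -0.1816, -1.0249]), 'ft_torque': array([ 0.0059,  0.0156, -0.0735]), 'finger_gap': 0.09185745567848407} -0.0188
{'fx': 475.29028697951844, 'fy': 475.29028697951844, 'cx': 323.0664025301267, 'cy': 239.04721521579768, 'origin': array([ 0.5531, -0.7567,  0.9769]), 'orientation': array([-2.4472,  0.1444, -0.0401])}
{'fx': 497.71936683426225, 'fy': 497.71936683426225, 'cx': 323.11316939358227, 'cy': 240.95857186157264, 'origin': array([0.4664, 0.01  , 1.275 ]), 'orientation': array([-2.1466,  2.2034, -0.1559])}
```

View pics/side0.png

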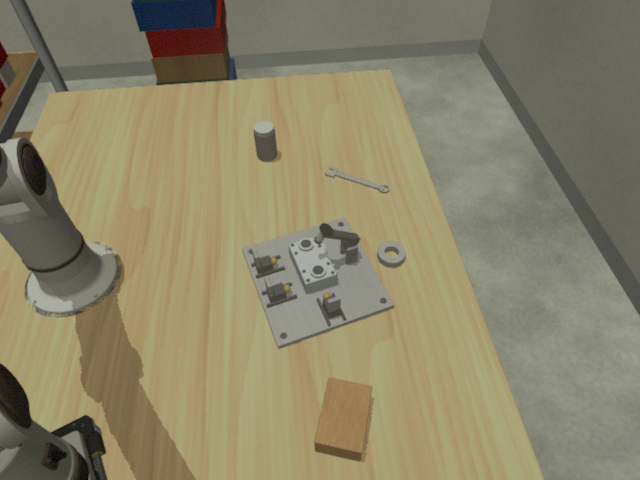

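View pics/top0.png

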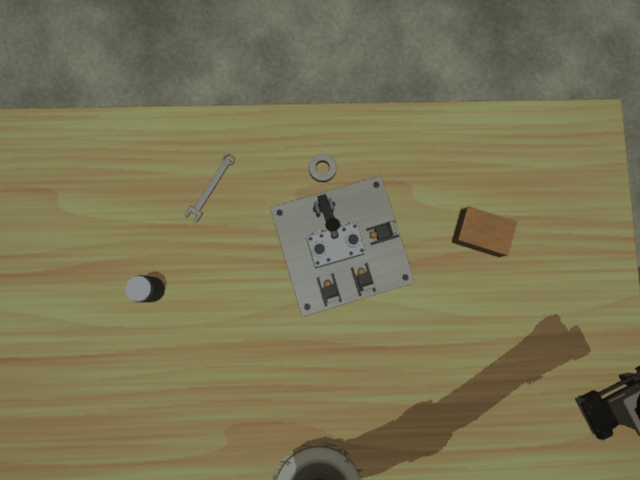

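The top view shows the plate with corners near (270,207), (382,177), (413,279), (302,316). The side stops are near (330,290) and (363,279), the end stop near (382,232), and the press pad near (333,224). I'll zoom in for detail.

Run:
```python
import cv2
a=cv2.imread("pics/top0.png")[170:325,260:420]; cv2.imwrite("pics/topz.png",cv2.resize(a,None,fx=3.75,fy=3.75,interpolation=cv2.INTER_CUBIC))
a=cv2.imread("pics/side0.png")[210:350,235:400]; cv2.imwrite("pics/sidez.png",cv2.resize(a,None,fx=4,fy=4,interpolation=cv2.INTER_CUBIC))
```

```text
(no output)
```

View pics/topz.png

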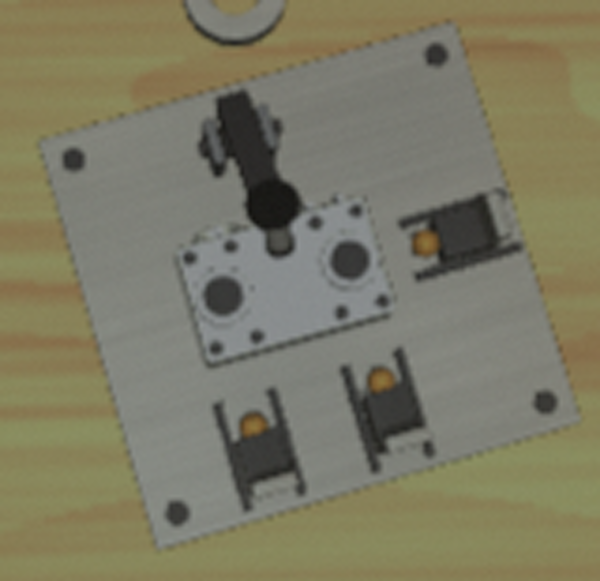

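View pics/sidez.png

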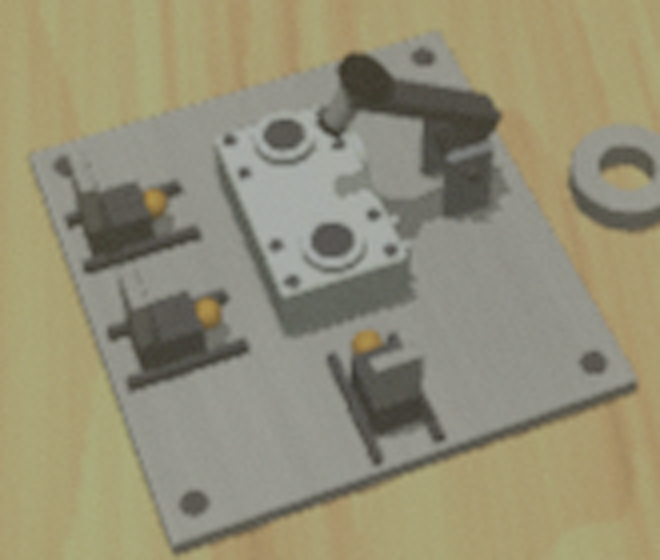

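```bash
cat > h.py <<'E'
import numpy as np,cv2,json
from scipy.spatial.transform import Rotation as R
from scipy.optimize import least_squares
np.set_printoptions(precision=4,suppress=True)
C={'side':dict(f=475.29028697951844,c=(323.0664025301267,239.04721521579768),o=np.array([0.5531,-0.7567,0.9769]),r=R.from_rotvec([-2.4472,0.1444,-0.0401])),
'top':dict(f=497.71936683426225,c=(323.11316939358227,240.95857186157264),o=np.array([0.4664,0.01,1.275]),r=R.from_rotvec([-2.1466,2.2034,-0.1559]))}
def proj(n,p):
    k=C[n];q=k['r'].inv().apply(np.atleast_2d(p)-k['o']);return q[:,:2]/q[:,2:]*k['f']+np.array(k['c'])
def back(n,uv,z):
    k=C[n];d=k['r'].apply(np.append((np.array(uv)-k['c'])/k['f'],1));return k['o']+d*(z-k['o'][2])/d[2]
def tz(p):return (np.array(p)+.5)/3.75-.5+[260,170]
def sz(p):return (np.array(p)+.5)/4-.5+[235,210]
def F(fx,p):
    x,y,a=fx;c,s=np.cos(a),np.sin(a);p=np.atleast_2d(p);return np.c_[x+c*p[:,0]-s*p[:,1],y+s*p[:,0]+c*p[:,1],p[:,2]]
def Finv(fx,p):
    x,y,a=fx;d=np.array(p)[:2]-[x,y];c,s=np.cos(a),np.sin(a);return np.array([c*d[0]+s*d[1],-s*d[0]+c*d[1]])
E
cat > fit.py <<'E'
from h import *
P=np.array([[.145,.13,.015],[.145,-.17,.015],[-.145,-.17,.015],[-.145,.13,.015]])
T=[tz(p) for p in [(40,143),(457,22),(580,423),(158,548)]]
S=[sz(p) for p in [(440,32),(637,385),(175,548),(30,155)]]
def r(x):return np.r_[(proj('top',F(x,P))-T).ravel(),(proj('side',F(x,P))-S).ravel()]
s=least_squares(r,[.5,0,.27]);fx=s.x;print('fix',fx);print(s.fun.reshape(-1,2))
Q=np.array([[-.04,.065,.06],[-.04,-.065,.06],[.04,-.065,.06],[.04,.065,.06]])
T2=[tz(p) for p in[(210,365),(395,315),(367,197),(178,248)]];S2=[sz(p) for p in[(217,145),(283,300),(410,255)]]
def r2(x):return np.r_[(proj('top',F(x,Q))-T2).ravel(),(proj('side',F(x,Q[:3]))-S2).ravel()]
s=least_squares(r2,fx);print('cast',s.x,'in fix',Finv(fx,s.x),s.x[2]-fx[2]);print(s.fun.reshape(-1,2))
for n,t,d in[('L',(254,425),(153,202)),('R',(380,380),(207,313)),('E',(425,243),(367,343))]:
    a=back('top',tz(t),.035);b=back('side',sz(d),.035);print(n,Finv(fx,a)*1e3,Finv(fx,b)*1e3)
for n,t in[('Ltab',(273,490)),('Rtab',(405,445)),('Etab',(503,215))]:
    print(n,Finv(fx,back('top',tz(t),.087))*1e3)
E
python3 fit.py
```

```text
fix [ 0.5965 -0.0582  0.2592]
[[ 0.2977 -1.0866]
 [ 0.5396 -0.4777]
 [ 1.4547  0.0147]
 [ 0.3428  0.5959]
 [-0.0198 -0.7725]
 [ 0.7356 -1.3407]
 [-1.16   -0.4709]
 [-0.5575 -0.6161]]
cast [ 0.5977 -0.0598  0.2475] in fix [ 0.0008 -0.0019] -0.011659900120947947
[[ 0.1926 -0.0346]
 [ 1.796  -0.9799]
 [ 0.1861 -0.5303]
 [-0.0601 -0.1352]
 [-1.2526 -2.4384]
 [-0.4062 -0.6288]
 [-0.1625  0.4774]]
L [-83.3493  46.5218] [-84.6267  46.4327]
R [-78.3892 -42.48  ] [-79.799  -44.1821]
E [  1.1128 -98.3693] [  0.5453 -98.8481]
Ltab [-127.0912   48.8296]
Rtab [-123.6311  -39.7884]
Etab [  -0.175  -143.9335]
```

```bash
cat > g.py <<'E'
import sys
from h import *
from workcell import arm
fx=np.array([0.5965,-0.0582,0.2592])
def go(fxy,z,yaw_rel):
    s=arm.state();r=R.from_rotvec(s['orientation']);m=r.as_matrix()
    want=R.from_euler('z',fx[2]+yaw_rel)*R.from_euler('x',np.pi)
    turn=(r.inv()*want).as_rotvec()
    t=F(fx,[fxy[0],fxy[1],z])[0]
    print('t',round(s['t'],2),'F',s['wrist_force'],'pos fix mm',Finv(fx,s['ee_pos'])*1e3,s['ee_pos'][2]*1e3)
    print('turn',turn,'then shift cm',want.inv().apply(t-s['ee_pos'])*100,' (shift w/o turn)',r.inv().apply(t-s['ee_pos'])*100)
if __name__=='__main__':
    a=[float(v) for v in sys.argv[1:5]];go((a[0]/1e3,a[1]/1e3),a[2]/1e3,a[3])
E
python3 g.py -162 45 200 0; python3 g.py 0 -175 200 1.5708;python3 g.py 0 -175 200 -1.5708
```

```text
t 0.1 F [-0.0573  0.0145 -0.7782] pos fix mm [-460.4058 -432.2997] 225.79626080931175
turn [-0.0017  0.0001  0.1566] then shift cm [ 29.8406 -47.73     2.5796]  (shift w/o turn) [ 36.9214 -42.4856   2.6552]
t 0.1 F [-0.0573  0.0145 -0.7782] pos fix mm [-460.4058 -432.2997] 225.79626080931175
turn [-0.0014 -0.0013 -1.4142] then shift cm [25.7298 46.0407  2.5796]  (shift w/o turn) [ 49.4908 -18.2277   2.6142]
t 0.1 F [-0.0573  0.0145 -0.7782] pos fix mm [-460.4058 -432.2997] 225.79626080931175
turn [-0.0013  0.0014  1.7274] then shift cm [-25.7301 -46.0405   2.5796]  (shift w/o turn) [ 49.4908 -18.2277   2.6142]
```

Call:
{"name": "step_arm", "arguments": {"series": "0 0 0.078 0 0 0 0; 0 0 0.078 0 0 0 0; 0 0 0 2 -3.2 0.17 0; 0 0 0 2 -3.2 0.17 0; 0 0 0 2 -3.2 0.17 0; 0 0 0 2 -3.2 0.17 0; 0 0 0 2 -3.2 0.17 0; 0 0 0 2 -3.2 0.17 0; 0 0 0 2 -3.2 0.17 0; 0 0 0 2 -3.2 0.17 0", "grip_force": 20}}

```text
t: 0.93
ee_pos: [0.3514, -0.3042, 0.2128]
orientation: [-3.115, -0.407, 0.001]
wrist_force: [1.1, 0.3, 0.4]
finger_gap: 0.0295
```

Call:
{"name": "step_arm", "arguments": {"series": "0 0 0 2 -3.2 0.17 0; 0 0 0 2 -3.2 0.17 0; 0 0 0 2 -3.2 0.17 0; 0 0 0 2 -3.2 0.17 0; 0 0 0 2 -3.2 0.17 0; 0 0 0 1 -3 0.17 0; 0 0 0 0 0 0 0; 0 0 0 0 0 0 0"}}

```text
t: 1.6
ee_pos: [0.4088, -0.0925, 0.2028]
orientation: [3.114, 0.414, -0.001]
wrist_force: [0.6, -0.1, -0.1]
finger_gap: 0.0004
```

```bash
python3 g.py -162 45 65 0
```

```text
t 1.6 F [ 0.573  -0.0832 -0.1312] pos fix mm [-190.2406   14.9869] 202.79002985437668
turn [-0.      0.0005  0.0054] then shift cm [ 2.8241 -3.0013 13.779 ]  (shift w/o turn) [ 2.8471 -2.9857 13.7777]
```

Call:
{"name": "step_arm", "arguments": {"series": "0 0 0.005 1.4 -1.5 0 0; 0 0 0 1.4 -1.5 0 0; 0 0 0 0 0 3.5 0; 0 0 0 0 0 3.5 0; 0 0 0 0 0 3.5 0; 0 0 0 0 0 2.5 0; 0 0 0 0 0 1 0; 0 0 0 0 0 0 0; 0 0 0 0 0 0 0"}}

```text
t: 2.35
ee_pos: [0.4285, -0.0587, 0.0631]
orientation: [-3.116, -0.398, 0.001]
wrist_force: [0.2, -0.2, -0.1]
finger_gap: 0.0003
```

```bash
python3 g.py -142 45 62 0
python3 - <<'E'
from workcell import arm
import cv2
a=arm.get_image("top")["img"][170:325,260:420]; cv2.imwrite("pics/t1.png",cv2.resize(a,None,fx=3.75,fy=3.75,interpolation=cv2.INTER_CUBIC))
a=arm.get_image("side")["img"][180:350,205:400]; cv2.imwrite("pics/s1.png",cv2.resize(a,None,fx=3.5,fy=3.5,interpolation=cv2.INTER_CUBIC))
E
```

```text
t 2.35 F [ 0.1656 -0.2444 -0.0737] pos fix mm [-162.4948   42.6037] 63.14991236717137
turn [-0.0003  0.0005 -0.0053] then shift cm [ 2.0495 -0.2396  0.115 ]  (shift w/o turn) [ 2.0482 -0.2505  0.1141]
```

View pics/s1.png

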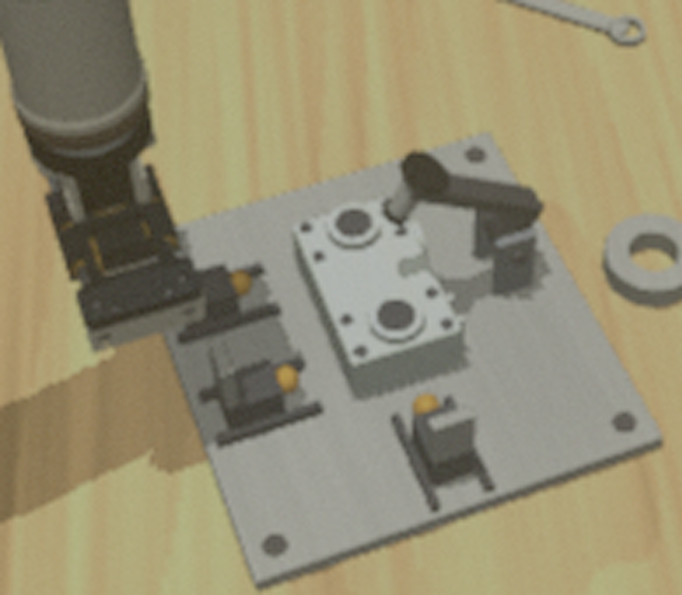

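The gripper stands just behind the left stop's tab, with its nose ball at about (240,282) in the zoom. Next I'll approach.

Call:
{"name": "step_arm", "arguments": {"series": "0 0 0 0.3 -0.12 0.05 0; 0 0 0 0.3 -0.12 0.05 0; 0 0 0 0.3 0 0 0; 0 0 0 0.3 0 0 0; 0 0 0 0.2 0 0 0; 0 0 0 0.2 0 0 0; 0 0 0 0.2 0 0 0; 0 0 0 0 0 0 0"}}

```text
t: 3.12
ee_pos: [0.4457, -0.051, 0.062]
orientation: [-3.116, -0.399, -0.001]
wrist_force: [-0.7, -0.0, -0.7]
finger_gap: 0.0004
```

Call:
{"name": "step_arm", "arguments": {"series": "0 0 0 0.2 0 0 0; 0 0 0 0.2 0 0 0; 0 0 0 0.2 0 0 0; 0 0 0 0.2 0 0 0; 0 0 0 0.2 0 0 0; 0 0 0 0 0 0 0"}}

```text
t: 3.62
ee_pos: [0.455, -0.0486, 0.0618]
orientation: [-3.116, -0.399, 0.0]
wrist_force: [-0.5, 0.2, -0.8]
finger_gap: 0.0003
```

```bash
python3 g.py -142 45 62 0
```

```text
t 3.62 F [-0.5067  0.1586 -0.7902] pos fix mm [-134.3386   45.5432] 61.81083324255007
turn [-0.0001  0.0002 -0.0043] then shift cm [-0.7661  0.0543 -0.0189]  (shift w/o turn) [-0.7659  0.0576 -0.0188]
```

Call:
{"name": "step_arm", "arguments": {"series": "0 0 0 0.2 0 0 0; 0 0 0 0.2 0 0 0; 0 0 0 0.2 0 0 0; 0 0 0 0.2 0 0 0; 0 0 0 0.2 0 0 0"}}

```text
t: 4.03
ee_pos: [0.4645, -0.0461, 0.0618]
orientation: [-3.116, -0.399, 0.001]
wrist_force: [-1.9, -0.0, -0.6]
finger_gap: -0.0
```

```bash
cat > pic.py <<'E'
import sys,cv2
from workcell import arm
k=sys.argv[1]
a=cv2.resize(arm.get_image("top")["img"][170:325,260:420],None,fx=3.75,fy=3.75,interpolation=cv2.INTER_CUBIC); cv2.imwrite(f"pics/t{k}.png",a)
a=cv2.resize(arm.get_image("side")["img"][200:350,225:400],None,fx=4,fy=4,interpolation=cv2.INTER_CUBIC); cv2.imwrite(f"pics/s{k}.png",a)
E
python3 pic.py 2; python3 g.py -142 45 62 0
```

```text
t 4.13 F [-1.4316  0.27   -0.3432] pos fix mm [-123.9451   45.5208] 61.93164574242374
turn [-0.0001 -0.0006 -0.0042] then shift cm [-1.8055  0.0521 -0.0068]  (shift w/o turn) [-1.8053  0.0597 -0.0079]
```

View pics/s2.png

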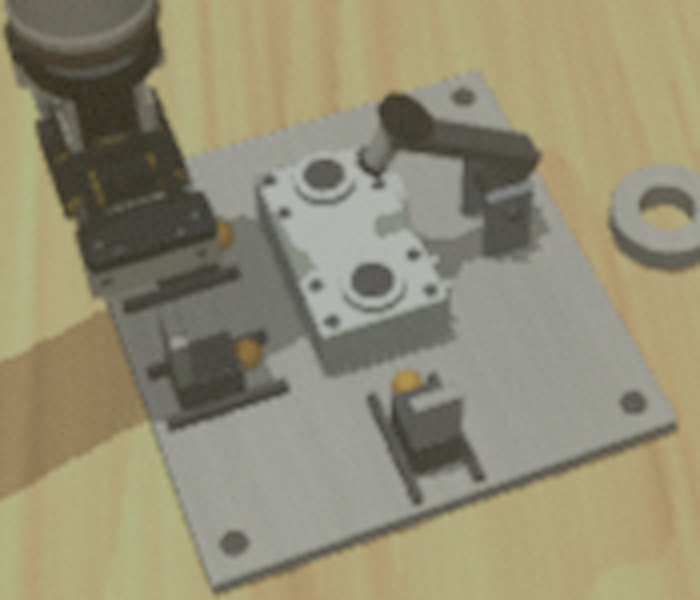

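View pics/t2.png

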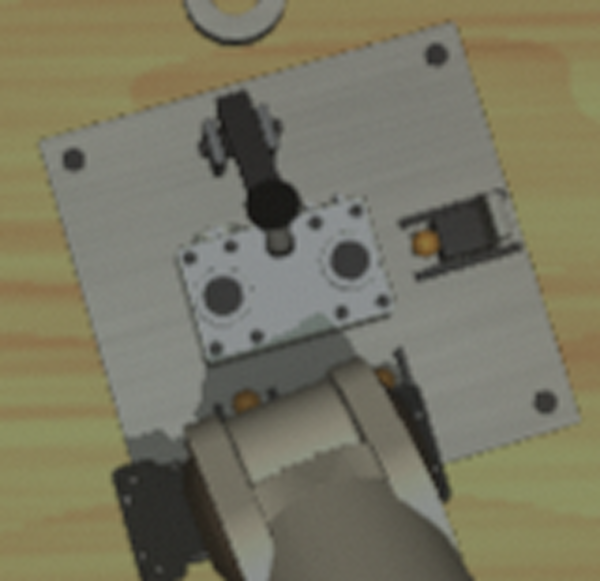

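The left stop is moving: in the top zoom its ball went from (254,425) to (247,401). I'll measure the gap that remains.

Run:
```python
from h import *
fx=np.array([0.5965,-0.0582,0.2592])
a=Finv(fx,back('top',tz((247,401)),.035))*1e3;print(a)
# casting face x at y=45 
print([Finv(fx,F(np.array([.5977,-.0598,.2475]),[-.04,y/1e3,0])[0])*1e3 for y in(45,-45)])
```

```text
[-66.8378  46.528 ]
[array([-38.721 ,  43.6108]), array([-39.7739, -46.3831])]
```

Call:
{"name": "step_arm", "arguments": {"series": "0 0 0 0.2 0 0 0; 0 0 0 0.2 0 0 0; 0 0 0 0.2 0 0 0; 0 0 0 0.2 0 0 0; 0 0 0 0.2 0 0 0; 0 0 0 0.1 0 0 0; 0 0 0 0.1 0 0 0"}}

```text
t: 4.72
ee_pos: [0.4763, -0.043, 0.0619]
orientation: [-3.116, -0.399, -0.0]
wrist_force: [-2.2, 0.8, -0.6]
finger_gap: 0.0004
```

Call:
{"name": "step_arm", "arguments": {"series": "0 0 0 0.05 0 0 0; 0 0 0 0.05 0 0 0"}}

```text
t: 4.88
ee_pos: [0.4772, -0.0427, 0.062]
orientation: [-3.116, -0.399, -0.0]
wrist_force: [-1.3, 1.4, -0.7]
finger_gap: 0.0003
```

Call:
{"name": "step_arm", "arguments": {"series": "0 0 0 0.05 0 0 0; 0 0 0 0.05 0 0 0"}}

```text
t: 5.05
ee_pos: [0.4781, -0.0425, 0.0619]
orientation: [-3.116, -0.399, -0.0]
wrist_force: [-2.5, 1.1, -0.1]
finger_gap: 0.0007
```

```bash
python3 g.py -105.5 45 62 0;  python3 pic.py 3
```

```text
t 5.05 F [-2.4974  1.0726 -0.1473] pos fix mm [-110.4545   45.5156] 61.94462534335337
turn [-0.0001 -0.     -0.0042] then shift cm [ 0.4955  0.0516 -0.0055]  (shift w/o turn) [ 0.4957  0.0495 -0.0055]
```

View pics/t3.png

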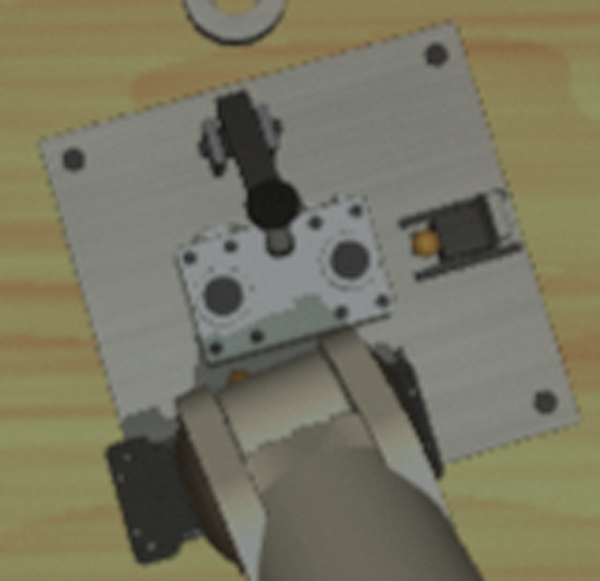

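The left nose is now a few mm short of the face (ball near (238,378)). I'll creep in.

Call:
{"name": "step_arm", "arguments": {"series": "0 0 0 0.05 0 0 0; 0 0 0 0.05 0 0 0"}}

```text
t: 5.32
ee_pos: [0.479, -0.0424, 0.0619]
orientation: [-3.116, -0.399, 0.0]
wrist_force: [-3.1, 0.7, 0.3]
finger_gap: 0.0003
```

Call:
{"name": "step_arm", "arguments": {"series": "0 0 0 0.05 0 0 0; 0 0 0 0 0 0 0"}}

```text
t: 5.48
ee_pos: [0.4797, -0.0422, 0.0619]
orientation: [-3.116, -0.399, -0.0]
wrist_force: [-1.7, -0.3, -0.7]
finger_gap: 0.0005
```

Call:
{"name": "step_arm", "arguments": {"series": "0 0 0 0.05 0 0 0; 0 0 0 0 0 0 0"}}

```text
t: 5.65
ee_pos: [0.4802, -0.0421, 0.062]
orientation: [3.116, 0.399, 0.0]
wrist_force: [-1.7, -0.2, -0.2]
finger_gap: 0.0004
```

Call:
{"name": "step_arm", "arguments": {"series": "0 0 0 0.04 0 0 0; 0 0 0 0 0 0 0"}}

```text
t: 5.82
ee_pos: [0.4805, -0.042, 0.062]
orientation: [3.116, 0.399, 0.0]
wrist_force: [-2.8, 1.7, 0.9]
finger_gap: 0.0003
```

Call:
{"name": "step_arm", "arguments": {"series": "0 0 0 0.04 0 0 0; 0 0 0 0 0 0 0"}}

```text
t: 5.98
ee_pos: [0.4809, -0.0419, 0.062]
orientation: [3.116, 0.399, 0.0]
wrist_force: [-2.1, 0.3, 0.2]
finger_gap: 0.0004
```

Call:
{"name": "step_arm", "arguments": {"series": "0 0 0 0.04 0 0 0; 0 0 0 0 0 0 0"}}

```text
t: 6.15
ee_pos: [0.4813, -0.0418, 0.062]
orientation: [3.116, 0.399, 0.0]
wrist_force: [-1.5, 0.3, 0.2]
finger_gap: 0.0004
```

Call:
{"name": "step_arm", "arguments": {"series": "0 0 0 0.04 0 0 0; 0 0 0 0 0 0 0"}}

```text
t: 6.32
ee_pos: [0.4817, -0.0417, 0.0619]
orientation: [-3.116, -0.399, -0.0]
wrist_force: [-2.8, 1.2, 0.8]
finger_gap: 0.0003
```

Call:
{"name": "step_arm", "arguments": {"series": "0 0 0 0.04 0 0 0; 0 0 0 0 0 0 0"}}

```text
t: 6.48
ee_pos: [0.482, -0.0416, 0.0619]
orientation: [-3.116, -0.399, -0.0]
wrist_force: [-2.4, 0.3, 0.8]
finger_gap: 0.0006
```

```bash
python3 g.py -105.5 45 62 0;  python3 pic.py 4
```

```text
t 6.48 F [-2.4189  0.3362  0.7878] pos fix mm [-106.3756   45.3673] 61.93733208066986
turn [ 0.     -0.0001 -0.0044] then shift cm [ 0.0876  0.0367 -0.0063]  (shift w/o turn) [ 0.0877  0.0363 -0.0063]
```

View pics/s4.png

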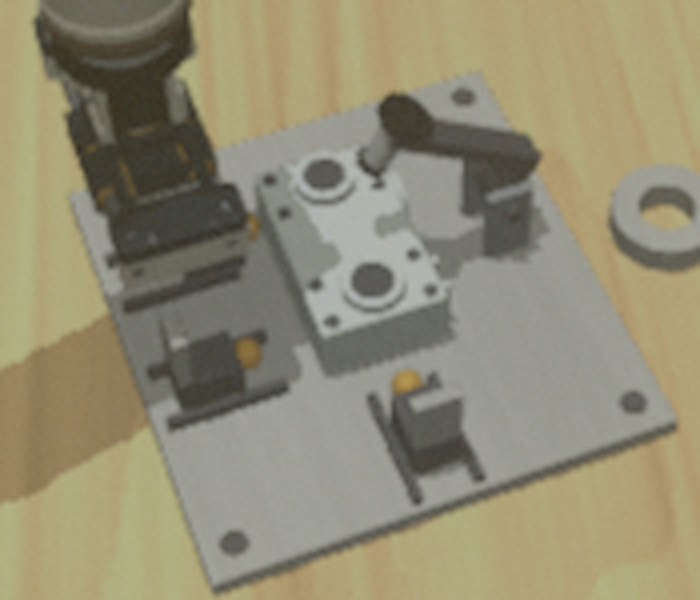

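View pics/t4.png

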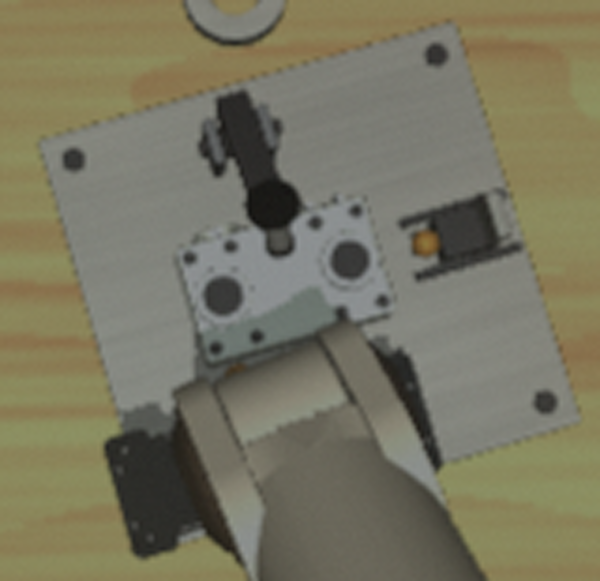

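Side view: the brass edge at about (259,226) is still slightly short of the face. I'll continue.

Call:
{"name": "step_arm", "arguments": {"series": "0 0 0 0.04 0 0 0; 0 0 0 0 0 0 0"}}

```text
t: 6.75
ee_pos: [0.4824, -0.0415, 0.062]
orientation: [-3.116, -0.399, -0.0]
wrist_force: [-2.4, 0.9, 1.0]
finger_gap: 0.0004
```

Call:
{"name": "step_arm", "arguments": {"series": "0 0 0 0.04 0 0 0; 0 0 0 0 0 0 0"}}

```text
t: 6.92
ee_pos: [0.4828, -0.0414, 0.0619]
orientation: [3.116, 0.399, 0.0]
wrist_force: [-2.0, 1.3, 0.6]
finger_gap: 0.0005
```

Call:
{"name": "step_arm", "arguments": {"series": "0 0 0 0.04 0 0 0; 0 0 0 0 0 0 0"}}

```text
t: 7.08
ee_pos: [0.4832, -0.0413, 0.062]
orientation: [3.116, 0.399, 0.0]
wrist_force: [-1.4, 1.3, 0.3]
finger_gap: 0.0006
```

Call:
{"name": "step_arm", "arguments": {"series": "0 0 0 0.04 0 0 0; 0 0 0 0 0 0 0"}}

```text
t: 7.25
ee_pos: [0.4836, -0.0412, 0.0619]
orientation: [-3.116, -0.399, -0.0]
wrist_force: [-3.2, 0.1, -0.4]
finger_gap: 0.0002
```

Call:
{"name": "step_arm", "arguments": {"series": "0 0 0 0.04 0 0 0; 0 0 0 0 0 0 0"}}

```text
t: 7.42
ee_pos: [0.484, -0.0411, 0.0619]
orientation: [-3.116, -0.399, -0.0]
wrist_force: [-2.7, 1.1, 0.6]
finger_gap: 0.0003
```

Call:
{"name": "step_arm", "arguments": {"series": "0 0 0 0.04 0 0 0; 0 0 0 0 0 0 0"}}

```text
t: 7.58
ee_pos: [0.4844, -0.041, 0.0619]
orientation: [-3.116, -0.399, -0.0]
wrist_force: [-2.1, 1.1, 0.9]
finger_gap: 0.0005
```

Call:
{"name": "step_arm", "arguments": {"series": "0 0 0 0.04 0 0 0; 0 0 0 0 0 0 0"}}

```text
t: 7.75
ee_pos: [0.4848, -0.0409, 0.0619]
orientation: [3.116, 0.399, 0.0]
wrist_force: [-3.2, 0.1, 0.1]
finger_gap: 0.0005
```

Call:
{"name": "step_arm", "arguments": {"series": "0 0 0 0.04 0 0 0; 0 0 0 0 0 0 0"}}

```text
t: 7.92
ee_pos: [0.485, -0.0408, 0.0619]
orientation: [3.116, 0.399, -0.0]
wrist_force: [-2.5, 0.9, 0.7]
finger_gap: 0.0002
```

```bash
python3 g.py -105.5 45 62 0;  python3 pic.py 5
```

```text
t 7.92 F [-2.4908  0.8505  0.7096] pos fix mm [-103.3283   45.3607] 61.930696264316765
turn [ 0.      0.0002 -0.0044] then shift cm [-0.2172  0.0361 -0.0069]  (shift w/o turn) [-0.217   0.037  -0.0069]
```

View pics/s5.png

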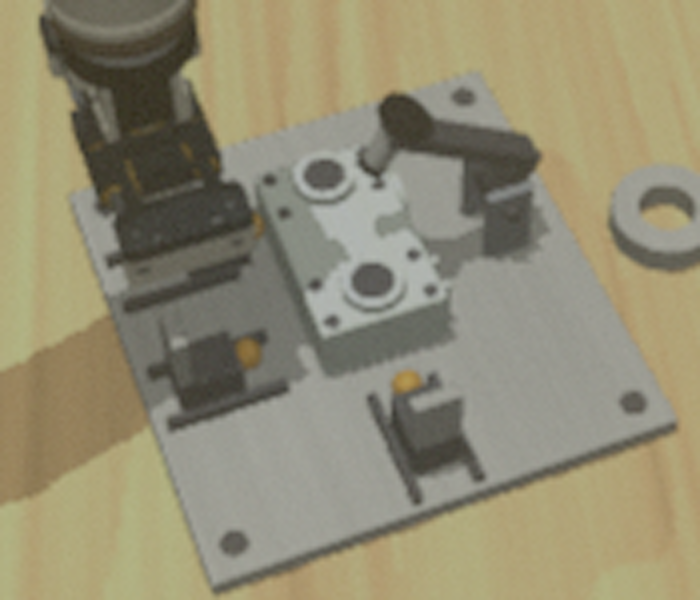

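The casting is unmoved and the nose is very near. I'll keep the same step.

Call:
{"name": "step_arm", "arguments": {"series": "0 0 0 0.04 0 0 0; 0 0 0 0 0 0 0"}}

```text
t: 8.18
ee_pos: [0.485, -0.0408, 0.0619]
orientation: [3.116, 0.399, -0.001]
wrist_force: [-3.8, 0.2, 2.7]
finger_gap: 0.0006
```

Call:
{"name": "step_arm", "arguments": {"series": "0 0 0 0.03 0 0 0; 0 0 0 0 0 0 0"}}

```text
t: 8.35
ee_pos: [0.4851, -0.0408, 0.0619]
orientation: [3.116, 0.399, -0.002]
wrist_force: [-5.7, -0.6, 3.4]
finger_gap: 0.0004
```

Contact: the position has stalled and the force rose from about 2.3 to 5.7 N, so roughly 3.5 N is on the casting. I'll back off.

Call:
{"name": "step_arm", "arguments": {"series": "0 0 0 -0.1 0 0 0; 0 0 0 -0.3 0 0 0; 0 0 0 -1 0 0 0; 0 0 0 -1.5 0 0 0; 0 0 0 -2 0 0 0; 0 0 0 0 0 -2 0; 0 0 0 0 0 -2.5 0; 0 0 0 0 0 0 0; 0 0 0 0 0 0 0"}}

```text
t: 9.1
ee_pos: [0.4396, -0.0538, 0.1082]
orientation: [3.114, 0.398, 0.006]
wrist_force: [-0.1, -0.3, -0.2]
finger_gap: 0.0006
```

```bash
python3 g.py -157 -45 105 0;  python3 pic.py 6
```

```text
t 9.1 F [-0.0575 -0.3215 -0.2115] pos fix mm [-150.5482   44.5016] 108.19763344505259
turn [ 0.0025 -0.0036 -0.0053] then shift cm [-0.6452  8.9502  0.3198]  (shift w/o turn) [-0.599   8.9526  0.3398]
```

View pics/s6.png

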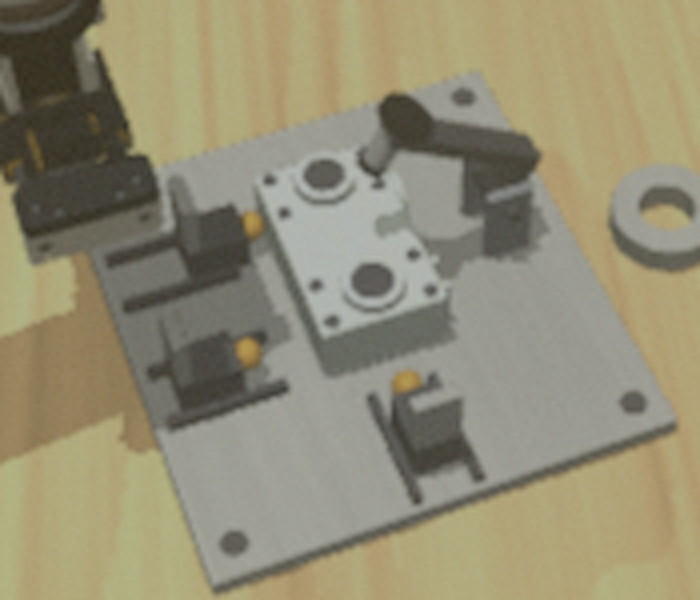

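View pics/t6.png

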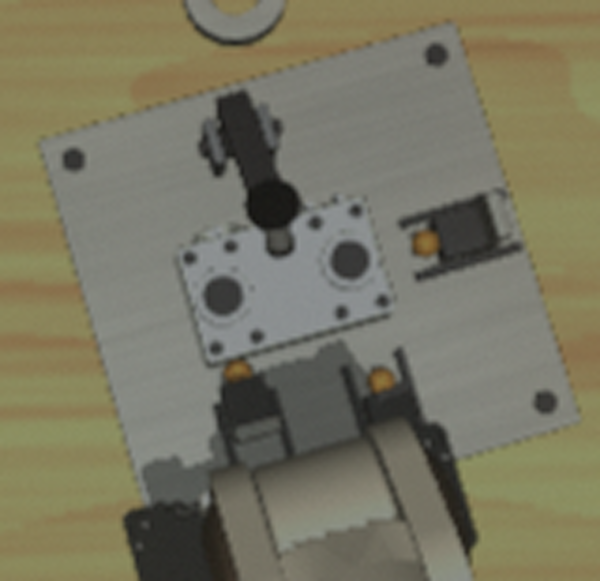

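The left nose touches the face (ball at (237,371) in the top view), and the casting has not moved. Next is the right stop.

Call:
{"name": "step_arm", "arguments": {"series": "0.0025 -0.0036 -0.0053 -0.3 1.5 0 0; 0 0 0 -0.35 3 0 0; 0 0 0 0 3 0 0; 0 0 0 0 1.45 0 0; 0 0 0 0 0 2.5 0; 0 0 0 0 0 2.1 0; 0 0 0 0 0 0 0; 0 0 0 0 0 0 0"}}

```text
t: 9.87
ee_pos: [0.4531, -0.1402, 0.0593]
orientation: [-3.11, -0.408, 0.012]
wrist_force: [-0.3, 0.1, 0.3]
finger_gap: 0.0006
```

```bash
python3 g.py -118 -45 62 0
```

```text
t 9.87 F [-0.2532  0.142   0.3051] pos fix mm [-159.6068  -42.4783] 59.28811476419897
turn [-0.0055  0.0068  0.0018] then shift cm [ 4.1607  0.2522 -0.2712]  (shift w/o turn) [ 4.1583  0.2579 -0.3009]
```

Call:
{"name": "step_arm", "arguments": {"series": "-0.005 0.006 0 0.2 0.13 -0.15 0; 0 0 0 0.3 0.12 -0.12 0; 0 0 0 0.3 0 0 0; 0 0 0 0.3 0 0 0; 0 0 0 0.3 0 0 0; 0 0 0 0.2 0 0 0; 0 0 0 0.2 0 0 0; 0 0 0 0.2 0 0 0; 0 0 0 0.2 0 0 0; 0 0 0 0.2 0 0 0"}}

```text
t: 10.7
ee_pos: [0.478, -0.1374, 0.0633]
orientation: [3.113, 0.407, 0.002]
wrist_force: [-2.2, -0.9, 1.4]
finger_gap: 0.0009
```

Call:
{"name": "step_arm", "arguments": {"series": "0 0 0 0.2 0 0 0; 0 0 0 0.2 0 0 0; 0 0 0 0.2 0 0 0; 0 0 0 0.2 0 0 0; 0 0 0 0.2 0 0 0; 0 0 0 0.2 0 0 0; 0 0 0 0.2 0 0 0; 0 0 0 0 0 0 0"}}

```text
t: 11.37
ee_pos: [0.4926, -0.1335, 0.0635]
orientation: [3.113, 0.408, 0.005]
wrist_force: [-1.5, 0.4, -0.1]
finger_gap: 0.0005
```

```bash
python3 g.py -105 -45 62 0;  python3 pic.py 7
```

```text
t 11.37 F [-1.5164  0.4258 -0.101 ] pos fix mm [-119.7632  -46.1851] 63.457360477808
turn [ 0.0023 -0.0028  0.0012] then shift cm [ 1.4763 -0.1185  0.1457]  (shift w/o turn) [ 1.476  -0.1171  0.1496]
```

View pics/s7.png

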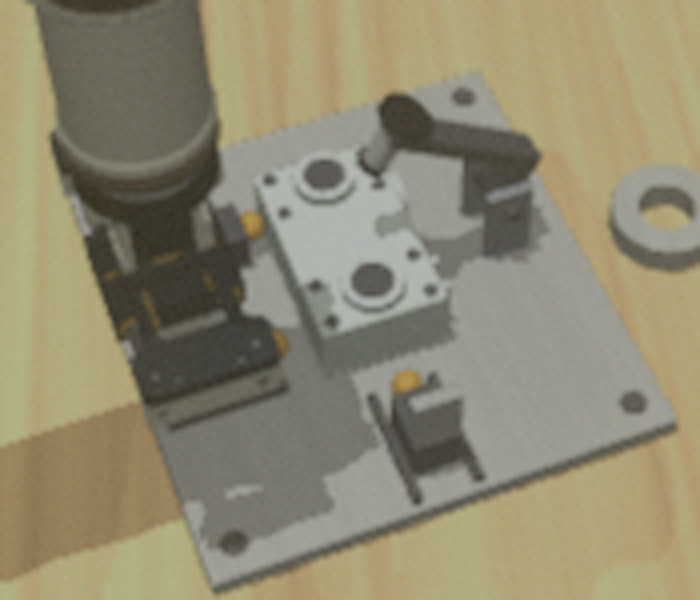

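View pics/t7.png

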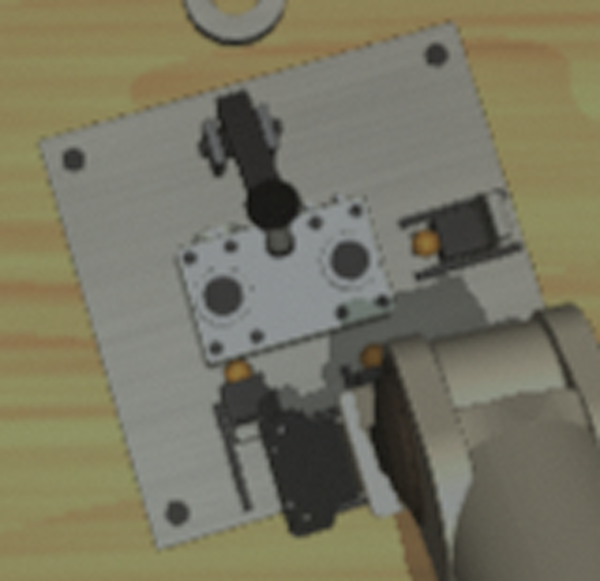

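The right ball is now at (372,356) in the top zoom, about 12 mm from contact by my measurement. The left stop is undisturbed at (238,371).

Call:
{"name": "step_arm", "arguments": {"series": "0 0 0 0.15 0 0 0; 0 0 0 0.15 0 0 0; 0 0 0 0.15 0 0 0; 0 0 0 0.15 0 0 0; 0 0 0 0.05 0 0 0; 0 0 0 0 0 0 0"}}

```text
t: 11.97
ee_pos: [0.4988, -0.1319, 0.0636]
orientation: [3.113, 0.407, 0.005]
wrist_force: [-1.9, 0.5, -1.1]
finger_gap: 0.0004
```

Call:
{"name": "step_arm", "arguments": {"series": "0 0 0 0.04 0 0 0; 0 0 0 0.04 0 0 0; 0 0 0 0 0 0 0"}}

```text
t: 12.22
ee_pos: [0.4993, -0.1318, 0.0636]
orientation: [3.113, 0.407, 0.004]
wrist_force: [-1.9, 0.9, 0.1]
finger_gap: 0.0008
```

Call:
{"name": "step_arm", "arguments": {"series": "0 0 0 0.04 0 0 0; 0 0 0 0.04 0 0 0; 0 0 0 0 0 0 0"}}

```text
t: 12.47
ee_pos: [0.5, -0.1315, 0.0636]
orientation: [3.113, 0.407, 0.004]
wrist_force: [-2.6, 0.9, 0.6]
finger_gap: 0.0003
```

```bash
python3 g.py -105 -45 62 0;  python3 pic.py 8
```

```text
t 12.47 F [-2.5958  0.8509  0.5515] pos fix mm [-112.0284  -46.1512] 63.55703224752701
turn [ 0.0024 -0.0025  0.0011] then shift cm [ 0.7028 -0.1151  0.1557]  (shift w/o turn) [ 0.7026 -0.1147  0.1572]
```

View pics/t8.png

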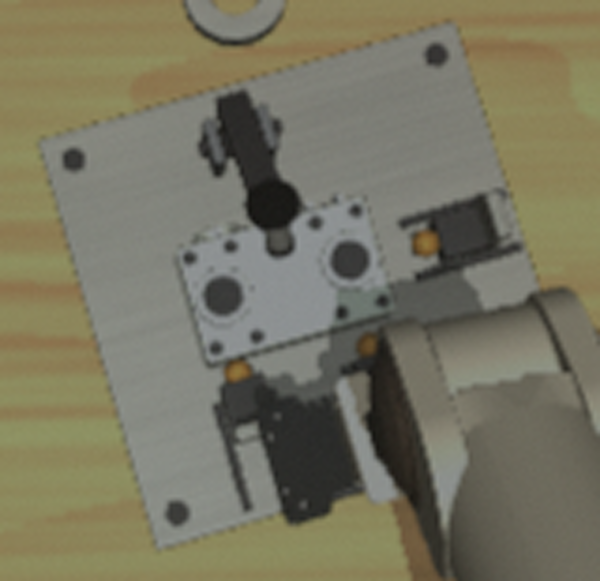

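Roughly 5 mm remain (ball at (369,345)).

Call:
{"name": "step_arm", "arguments": {"series": "0 0 0 0.04 0 0 0; 0 0 0 0.04 0 0 0; 0 0 0 0 0 0 0"}}

```text
t: 12.82
ee_pos: [0.5008, -0.1314, 0.0636]
orientation: [3.113, 0.407, 0.004]
wrist_force: [-2.3, 0.4, 0.3]
finger_gap: 0.0004
```

Call:
{"name": "step_arm", "arguments": {"series": "0 0 0 0.04 0 0 0; 0 0 0 0 0 0 0"}}

```text
t: 12.98
ee_pos: [0.5012, -0.1313, 0.0636]
orientation: [3.113, 0.407, 0.004]
wrist_force: [-2.1, 0.2, 1.2]
finger_gap: 0.0002
```

Call:
{"name": "step_arm", "arguments": {"series": "0 0 0 0.04 0 0 0; 0 0 0 0 0 0 0"}}

```text
t: 13.15
ee_pos: [0.5016, -0.1312, 0.0635]
orientation: [3.113, 0.407, 0.004]
wrist_force: [-2.0, 1.1, 0.6]
finger_gap: 0.0004
```

Call:
{"name": "step_arm", "arguments": {"series": "0 0 0 0.04 0 0 0; 0 0 0 0 0 0 0"}}

```text
t: 13.32
ee_pos: [0.502, -0.1311, 0.0635]
orientation: [3.113, 0.407, 0.004]
wrist_force: [-2.0, -0.1, 1.8]
finger_gap: 0.0002
```

Call:
{"name": "step_arm", "arguments": {"series": "0 0 0 0.04 0 0 0; 0 0 0 0 0 0 0"}}

```text
t: 13.48
ee_pos: [0.5023, -0.131, 0.0635]
orientation: [3.113, 0.407, 0.004]
wrist_force: [-1.9, 0.8, 0.6]
finger_gap: 0.0003
```

Call:
{"name": "step_arm", "arguments": {"series": "0 0 0 0.04 0 0 0; 0 0 0 0 0 0 0"}}

```text
t: 13.65
ee_pos: [0.5027, -0.1309, 0.0635]
orientation: [3.113, 0.407, 0.004]
wrist_force: [-2.6, 0.6, 0.8]
finger_gap: 0.0004
```

Call:
{"name": "step_arm", "arguments": {"series": "0 0 0 0.04 0 0 0; 0 0 0 0 0 0 0"}}

```text
t: 13.82
ee_pos: [0.5031, -0.1308, 0.0635]
orientation: [3.113, 0.407, 0.004]
wrist_force: [-1.8, 0.4, 0.3]
finger_gap: 0.0005
```

Call:
{"name": "step_arm", "arguments": {"series": "0 0 0 0.04 0 0 0; 0 0 0 0 0 0 0"}}

```text
t: 13.98
ee_pos: [0.5035, -0.1307, 0.0636]
orientation: [3.113, 0.407, 0.004]
wrist_force: [-1.8, 0.6, 0.8]
finger_gap: 0.0002
```

```bash
python3 g.py -105 -45 62 0;  python3 pic.py 9
```

```text
t 13.98 F [-1.8439  0.6253  0.8109] pos fix mm [-108.4673  -46.2627] 63.551532287217505
turn [ 0.0025 -0.0025  0.001 ] then shift cm [ 0.3467 -0.1263  0.1552]  (shift w/o turn) [ 0.3465 -0.1263  0.1557]
```

View pics/s9.png

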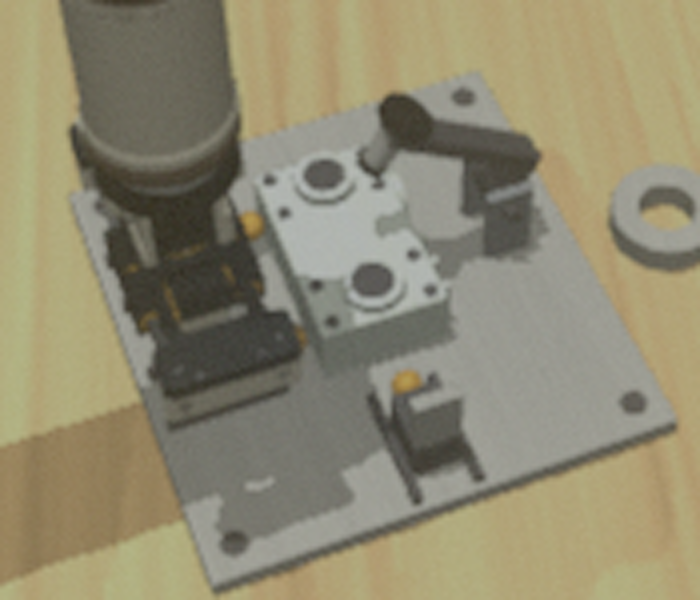

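The right nose tip at about (305,337) in the side view is close to the face at about (313,337). I'll creep on.

Call:
{"name": "step_arm", "arguments": {"series": "0 0 0 0.04 0 0 0; 0 0 0 0 0 0 0"}}

```text
t: 14.25
ee_pos: [0.5039, -0.1306, 0.0635]
orientation: [3.113, 0.407, 0.004]
wrist_force: [-2.2, 0.3, 0.1]
finger_gap: 0.0007
```

Call:
{"name": "step_arm", "arguments": {"series": "0 0 0 0.04 0 0 0; 0 0 0 0 0 0 0"}}

```text
t: 14.42
ee_pos: [0.5043, -0.1305, 0.0636]
orientation: [3.113, 0.407, 0.004]
wrist_force: [-2.1, 0.5, -0.4]
finger_gap: 0.0005
```

Call:
{"name": "step_arm", "arguments": {"series": "0 0 0 0.03 0 0 0; 0 0 0 0 0 0 0"}}

```text
t: 14.58
ee_pos: [0.5045, -0.1304, 0.0635]
orientation: [3.113, 0.407, 0.004]
wrist_force: [-2.6, 1.9, 0.2]
finger_gap: 0.0005
```

Call:
{"name": "step_arm", "arguments": {"series": "0 0 0 0.04 0 0 0; 0 0 0 0 0 0 0"}}

```text
t: 14.75
ee_pos: [0.5049, -0.1303, 0.0635]
orientation: [3.113, 0.407, 0.004]
wrist_force: [-1.8, 0.7, -0.3]
finger_gap: 0.0004
```

Call:
{"name": "step_arm", "arguments": {"series": "0 0 0 0.03 0 0 0; 0 0 0 0 0 0 0"}}

```text
t: 14.92
ee_pos: [0.5053, -0.1303, 0.0636]
orientation: [3.113, 0.407, 0.004]
wrist_force: [-3.0, -0.1, 0.3]
finger_gap: 0.0003
```

Call:
{"name": "step_arm", "arguments": {"series": "0 0 0 0.03 0 0 0; 0 0 0 0 0 0 0"}}

```text
t: 15.08
ee_pos: [0.5055, -0.1302, 0.0636]
orientation: [3.113, 0.407, 0.004]
wrist_force: [-1.7, 1.4, -1.0]
finger_gap: 0.0005
```

Call:
{"name": "step_arm", "arguments": {"series": "0 0 0 0.04 0 0 0; 0 0 0 0 0 0 0"}}

```text
t: 15.25
ee_pos: [0.5059, -0.13, 0.0636]
orientation: [3.113, 0.407, 0.004]
wrist_force: [-2.3, 0.1, 0.1]
finger_gap: 0.0002
```

Call:
{"name": "step_arm", "arguments": {"series": "0 0 0 0.03 0 0 0; 0 0 0 0 0 0 0"}}

```text
t: 15.42
ee_pos: [0.5062, -0.13, 0.0636]
orientation: [3.113, 0.407, 0.004]
wrist_force: [-1.8, -0.4, -0.9]
finger_gap: 0.0005
```

Call:
{"name": "step_arm", "arguments": {"series": "0 0 0 0.03 0 0 0; 0 0 0 0 0 0 0"}}

```text
t: 15.58
ee_pos: [0.5065, -0.1299, 0.0636]
orientation: [3.113, 0.407, 0.004]
wrist_force: [-1.4, 0.8, -0.3]
finger_gap: 0.001
```

Call:
{"name": "step_arm", "arguments": {"series": "0 0 0 0.04 0 0 0; 0 0 0 0 0 0 0"}}

```text
t: 15.75
ee_pos: [0.5068, -0.1298, 0.0636]
orientation: [3.113, 0.407, 0.004]
wrist_force: [-2.8, -0.3, -0.3]
finger_gap: 0.0002
```

Call:
{"name": "step_arm", "arguments": {"series": "0 0 0 0.03 0 0 0; 0 0 0 0 0 0 0"}}

```text
t: 15.92
ee_pos: [0.5068, -0.1298, 0.0636]
orientation: [3.113, 0.407, 0.003]
wrist_force: [-3.9, 0.2, 0.3]
finger_gap: 0.0004
```

```bash
python3 g.py -105 -45 62 0;  python3 pic.py 10
```

```text
t 15.92 F [-3.8775  0.1751  0.2568] pos fix mm [-105.011   -46.2351] 63.551724920684144
turn [ 0.0025 -0.0018  0.0009] then shift cm [ 0.0011 -0.1235  0.1552]  (shift w/o turn) [ 0.0009 -0.1239  0.1549]
```

View pics/s10.png

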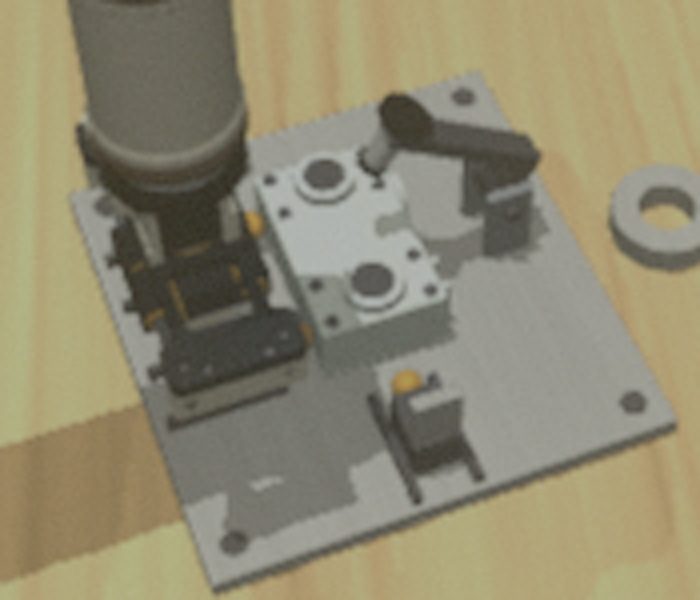

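View pics/t10.png

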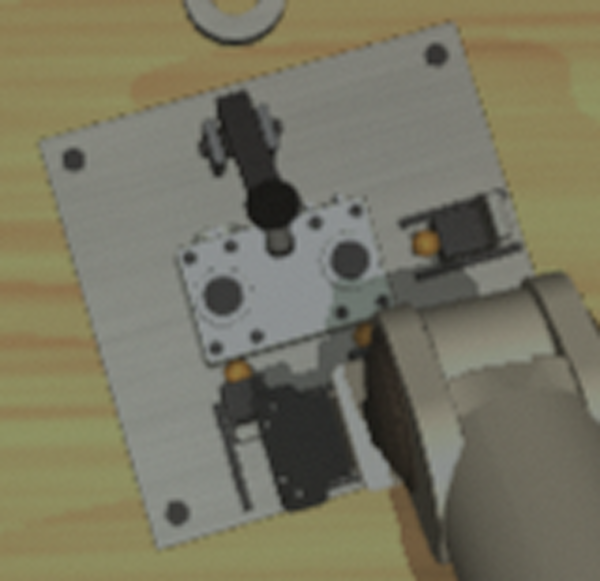

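The force is rising (3.9 N), the position has stalled, and the ball at (365,335) matches the predicted contact. One more small step to confirm.

Call:
{"name": "step_arm", "arguments": {"series": "0 0 0 0.03 0 0 0; 0 0 0 0 0 0 0"}}

```text
t: 16.18
ee_pos: [0.5069, -0.1298, 0.0635]
orientation: [3.113, 0.407, 0.003]
wrist_force: [-5.0, -0.7, 2.4]
finger_gap: 0.0005
```

Call:
{"name": "step_arm", "arguments": {"series": "0 0 0 -0.1 0 0 0; 0 0 0 -0.3 0 0 0; 0 0 0 -1 0 0 0; 0 0 0 -1.5 0 0 0; 0 0 0 -2 0 0 0; 0 0 0 0 0 -2 0; 0 0 0 0 0 -3.5 0; 0 0 0 0 0 -3.5 0; 0 0 0 0 0 0 0"}}

```text
t: 16.93
ee_pos: [0.4642, -0.1432, 0.1594]
orientation: [3.107, 0.407, 0.02]
wrist_force: [0.6, -0.6, 0.2]
finger_gap: 0.0002
```

```bash
python3 g.py 0 -182 150 1.5708; python3 -c "
from workcell import arm;print(arm.state()['joints'])"; python3 pic.py 11
```

```text
t 16.93 F [ 0.5668 -0.6034  0.1832] pos fix mm [-149.6923  -48.2174] 159.37233205290687
turn [ 0.0163 -0.0017 -1.5698] then shift cm [-13.3783  14.9692   0.9372]  (shift w/o turn) [14.9433 13.3833  1.233 ]
[ 0.84600212  0.33090854 -0.70466841  2.02278022  0.2841842   0.86845023
 -1.32525898]
```

View pics/s11.png

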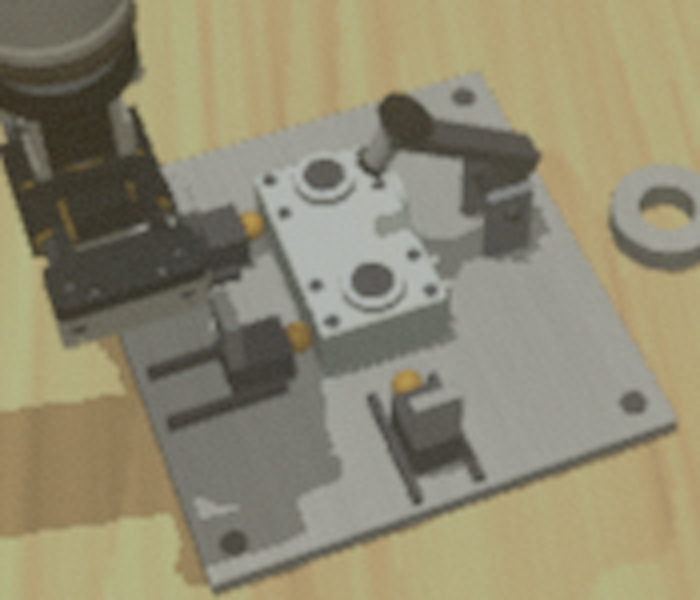

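Both side noses rest on the face (balls at (252,224) and (298,335)), and the casting is unmoved at boss (323,173). Now to the end stop.

Call:
{"name": "step_arm", "arguments": {"series": "0.016 0 0 2.1 2 0 0; 0 0 0 2.1 2 0 0; 0 0 0 2.1 2 0 0; 0 0 0 2.1 2 0 0; 0 0 0 2.1 2 0 0; 0 0 0 2.1 2 0 0; 0 0 0 2.1 1.3 0 0; 0 0 0.12 0 0 0 0; 0 0 0.12 0 0 0 0; 0 0 0 0 0 0 0"}}

```text
t: 17.87
ee_pos: [0.6354, -0.2326, 0.1501]
orientation: [-3.127, -0.025, 0.005]
wrist_force: [1.1, -0.1, -0.0]
finger_gap: 0.0004
```

```bash
python3 g.py 0 -182 62 -1.5708; python3 -c "
from workcell import arm;print(arm.state()['joints'])"
```

```text
t 17.87 F [ 1.09   -0.0862 -0.0474] pos fix mm [  -7.1149 -178.5363] 150.06938902262215
turn [-0.0102  0.0125  1.3277] then shift cm [ 0.3464 -0.7115  8.8069]  (shift w/o turn) [0.803  0.2933 8.801 ]
[ 0.68959687  0.65662976 -0.5518896   1.53065175  0.35895158  1.0656967
 -1.50065967]
```

Call:
{"name": "step_arm", "arguments": {"series": "-0.005 0.006 0.12 0 0 0 0; -0.005 0.006 0.12 0 0 0 0; 0 0 0 0 0 0 0"}}

```text
t: 18.12
ee_pos: [0.6351, -0.2324, 0.1513]
orientation: [-3.119, 0.345, -0.013]
wrist_force: [-0.7, -0.1, -0.0]
finger_gap: 0.0006
```

```bash
python3 g.py 0 -182 62 -1.5708; python3 -c "
from workcell import arm;print(arm.state()['joints'])"
```

```text
t 18.12 F [-0.6718 -0.0957 -0.0004] pos fix mm [  -7.3144 -178.3238] 151.29810829458378
turn [-0.0078 -0.0046  1.0915] then shift cm [ 0.3676 -0.7314  8.9298]  (shift w/o turn) [0.7505 0.0252 8.9358]
[ 0.65360668  0.63293483 -0.4974043   1.54784442  0.32889955  1.03767866
 -1.71943709]
```

J7 is running toward its limit this way, so I'll turn the other way.

Call:
{"name": "step_arm", "arguments": {"series": "0 0 -0.12 0 0 0 0; 0 0 -0.12 0 0 0 0; 0 0 -0.12 0 0 0 0; 0 0 -0.12 0 0 0 0; 0 0 -0.12 0 0 0 0; 0 0 -0.12 0 0 0 0; 0 0 -0.12 0 0 0 0; 0 0 -0.12 0 0 0 0; 0 0 -0.12 0 0 0 0"}}

```text
t: 18.87
ee_pos: [0.6355, -0.233, 0.1517]
orientation: [2.846, 1.327, 0.014]
wrist_force: [0.2, -1.0, -0.5]
finger_gap: -0.0
```

Call:
{"name": "step_arm", "arguments": {"series": "0 0 -0.12 0 0 0 0; 0 0 -0.12 0 0 0 0; 0 0 -0.12 0 0 0 0; 0 0 -0.12 0 0 0 0; 0 0 -0.12 0 0 0 0; 0 0 -0.12 0 0 0 0; 0 0 -0.12 0 0 0 0; 0 0 -0.12 0 0 0 0; 0 0 0 0 0 0 0"}}

```text
t: 19.62
ee_pos: [0.6354, -0.2332, 0.1515]
orientation: [1.913, 2.485, 0.012]
wrist_force: [0.1, 0.1, 0.1]
finger_gap: 0.0003
```

```bash
python3 g.py 0 -182 62 1.5708; python3 -c "
from workcell import arm;print(arm.state()['joints'])"
```

```text
t 19.62 F [0.0918 0.0969 0.0611] pos fix mm [  -7.2215 -179.1369] 151.5387297397985
turn [ 0.0094 -0.0006 -0.0002] then shift cm [-0.2863  0.7221  8.9539]  (shift w/o turn) [-0.2917  0.6378  8.9601]
[ 0.91474146  0.78057508 -0.93997874  1.53682212  0.66358121  1.16013639
  0.10533024]
```

Call:
{"name": "step_arm", "arguments": {"series": "0.009 0 0 -0.2 0.36 0 0; 0 0 0 0 0.36 2 0; 0 0 0 0 0 3 0; 0 0 0 0 0 2.5 0; 0 0 0 0 0 1.3 0; 0 0 0 0 0 0 0; 0 0 0 0 0 0 0"}}

```text
t: 20.2
ee_pos: [0.6437, -0.2327, 0.0642]
orientation: [-1.928, -2.48, -0.001]
wrist_force: [0.8, 0.1, 0.3]
finger_gap: 0.0003
```

```bash
python3 g.py 0 -160 62 1.5708; python3 pic.py 12
```

```text
t 20.2 F [0.8345 0.1434 0.3477] pos fix mm [   0.8621 -180.7299] 64.17546503174856
turn [ 0.0004 -0.0008 -0.01  ] then shift cm [ 2.073  -0.0862  0.2175]  (shift w/o turn) [ 2.0718 -0.1071  0.2191]
```

View pics/t12.png

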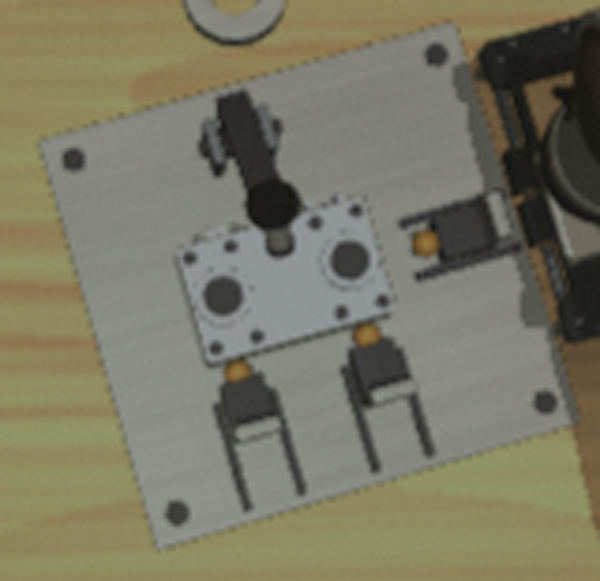

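View pics/s12.png

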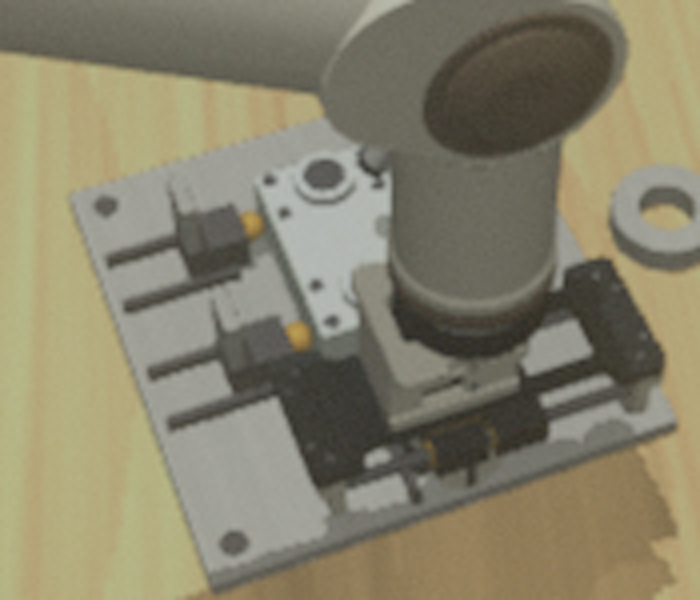

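The fingers are behind the end stop's tab (top view (525,215)). Both side noses touch in the clear top view. Now the approach.

Call:
{"name": "step_arm", "arguments": {"series": "0 0 -0.01 0.3 -0.1 0.1 0; 0 0 0 0.3 0 0.1 0; 0 0 0 0.3 0 0 0; 0 0 0 0.3 0 0 0; 0 0 0 0.3 0 0 0; 0 0 0 0.3 0 0 0; 0 0 0 0.2 0 0 0; 0 0 0 0.2 0 0 0; 0 0 0 0.2 0 0 0; 0 0 0 0.2 0 0 0"}}

```text
t: 21.13
ee_pos: [0.6363, -0.2089, 0.0625]
orientation: [1.915, 2.488, 0.001]
wrist_force: [1.1, -2.3, -1.1]
finger_gap: 0.0003
```

Call:
{"name": "step_arm", "arguments": {"series": "0 0 0 0.2 0 0 0; 0 0 0 0.2 0 0 0; 0 0 0 0.2 0 0 0; 0 0 0 0.2 0 0 0; 0 0 0 0.2 0 0 0; 0 0 0 0 0 0 0"}}

```text
t: 21.63
ee_pos: [0.6333, -0.1977, 0.0624]
orientation: [1.915, 2.49, 0.002]
wrist_force: [0.2, -0.2, 0.6]
finger_gap: 0.0001
```

```bash
python3 g.py 0 -132 62 1.5708; python3 pic.py 13
```

```text
t 21.63 F [ 0.2014 -0.2211  0.5571] pos fix mm [  -0.2057 -144.2358] 62.42767113692718
turn [ 0.0009 -0.0004  0.0007] then shift cm [1.2236 0.0206 0.0428]  (shift w/o turn) [1.2235 0.0214 0.0433]
```

View pics/t13.png

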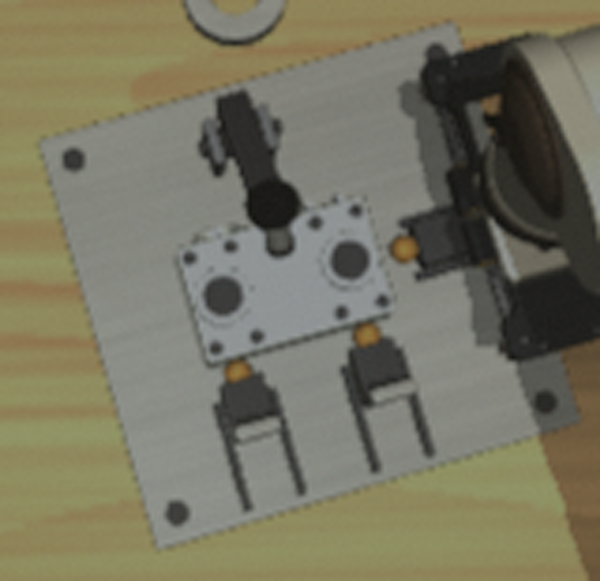

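End ball at (403,249) in the top zoom, moved about 13 mm, so about 8 mm are left.

Run:
```python
from h import *
fx=np.array([0.5965,-0.0582,0.2592])
for p in((425,243),(403,249),(237,371),(367,335)):print(Finv(fx,back('top',tz(p),.035))*1e3)
```

```text
[  1.0844 -98.3167]
[  1.345  -82.8975]
[-45.8688  47.2652]
[-47.2407 -42.8285]
```

Call:
{"name": "step_arm", "arguments": {"series": "0 0 0 0.1 0 0 0; 0 0 0 0.1 0 0 0; 0 0 0 0.1 0 0 0; 0 0 0 0.05 0 0 0; 0 0 0 0.05 0 0 0; 0 0 0 0 0 0 0"}}

```text
t: 22.23
ee_pos: [0.6324, -0.1944, 0.0623]
orientation: [1.915, 2.49, 0.001]
wrist_force: [1.3, -1.9, -1.0]
finger_gap: 0.0007
```

Call:
{"name": "step_arm", "arguments": {"series": "0 0 0 0.04 0 0 0; 0 0 0 0 0 0 0"}}

```text
t: 22.4
ee_pos: [0.6323, -0.1941, 0.0624]
orientation: [1.915, 2.489, 0.001]
wrist_force: [0.8, -3.1, 0.1]
finger_gap: 0.0005
```

Call:
{"name": "step_arm", "arguments": {"series": "0 0 0 0.04 0 0 0; 0 0 0 0 0 0 0"}}

```text
t: 22.57
ee_pos: [0.6322, -0.1937, 0.0623]
orientation: [1.915, 2.49, 0.001]
wrist_force: [-0.7, -2.3, -0.1]
finger_gap: 0.0009
```

Call:
{"name": "step_arm", "arguments": {"series": "0 0 0 0.04 0 0 0; 0 0 0 0 0 0 0"}}

```text
t: 22.73
ee_pos: [0.6321, -0.1933, 0.0624]
orientation: [1.915, 2.49, 0.001]
wrist_force: [0.8, -1.3, -0.9]
finger_gap: 0.0007
```

Call:
{"name": "step_arm", "arguments": {"series": "0 0 0 0.03 0 0 0; 0 0 0 0 0 0 0"}}

```text
t: 22.9
ee_pos: [0.632, -0.193, 0.0624]
orientation: [1.915, 2.49, 0.001]
wrist_force: [0.7, -0.5, -0.4]
finger_gap: 0.0004
```

Call:
{"name": "step_arm", "arguments": {"series": "0 0 0 0.03 0 0 0; 0 0 0 0 0 0 0"}}

```text
t: 23.07
ee_pos: [0.6319, -0.1927, 0.0624]
orientation: [1.915, 2.49, 0.001]
wrist_force: [0.6, -2.0, -1.1]
finger_gap: 0.0005
```

Call:
{"name": "step_arm", "arguments": {"series": "0 0 0 0.04 0 0 0; 0 0 0 0 0 0 0"}}

```text
t: 23.23
ee_pos: [0.6318, -0.1923, 0.0623]
orientation: [1.915, 2.49, 0.001]
wrist_force: [0.6, -2.4, -1.4]
finger_gap: 0.0005
```

Call:
{"name": "step_arm", "arguments": {"series": "0 0 0 0.03 0 0 0; 0 0 0 0 0 0 0"}}

```text
t: 23.4
ee_pos: [0.6317, -0.192, 0.0623]
orientation: [1.915, 2.49, 0.001]
wrist_force: [0.6, -1.7, -1.3]
finger_gap: 0.0004
```

Call:
{"name": "step_arm", "arguments": {"series": "0 0 0 0.03 0 0 0; 0 0 0 0 0 0 0"}}

```text
t: 23.57
ee_pos: [0.6317, -0.1918, 0.0624]
orientation: [1.915, 2.49, 0.001]
wrist_force: [0.7, -1.3, -0.5]
finger_gap: 0.0004
```

```bash
python3 g.py 0 -132 62 1.5708; python3 pic.py 14
```

```text
t 23.57 F [ 0.6751 -1.2975 -0.4874] pos fix mm [  -0.2473 -138.1326] 62.36312893376588
turn [ 0.001  -0.0001  0.0001] then shift cm [0.6133 0.0247 0.0363]  (shift w/o turn) [0.6133 0.0247 0.0364]
```

View pics/t14.png

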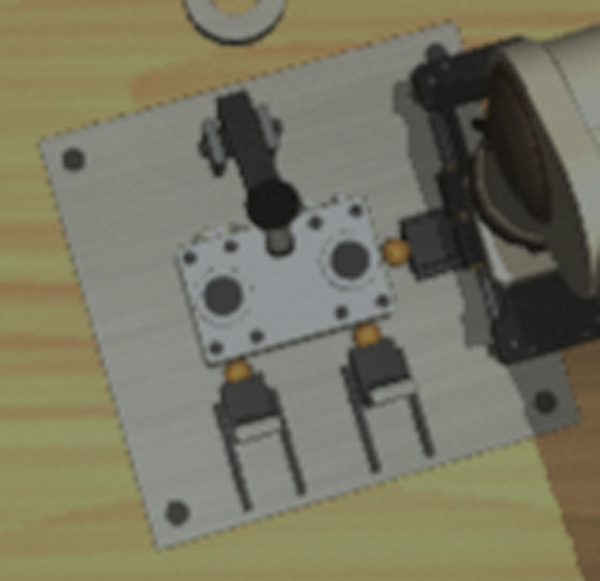

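End ball at (396,251), with its tip about 1–2 mm from the casting's end.

Call:
{"name": "step_arm", "arguments": {"series": "0 0 0 0.04 0 0 0; 0 0 0 0 0 0 0"}}

```text
t: 23.83
ee_pos: [0.6316, -0.1914, 0.0623]
orientation: [1.915, 2.49, 0.001]
wrist_force: [0.3, -2.7, -0.6]
finger_gap: 0.0
```

Call:
{"name": "step_arm", "arguments": {"series": "0 0 0 0.03 0 0 0; 0 0 0 0 0 0 0"}}

```text
t: 24.0
ee_pos: [0.6315, -0.1911, 0.0624]
orientation: [1.915, 2.49, 0.001]
wrist_force: [0.3, -1.7, -1.7]
finger_gap: 0.001
```

Call:
{"name": "step_arm", "arguments": {"series": "0 0 0 0.03 0 0 0; 0 0 0 0 0 0 0"}}

```text
t: 24.17
ee_pos: [0.6314, -0.1908, 0.0624]
orientation: [1.915, 2.489, 0.001]
wrist_force: [1.4, -2.4, -0.9]
finger_gap: 0.0002
```

Call:
{"name": "step_arm", "arguments": {"series": "0 0 0 0.03 0 0 0; 0 0 0 0 0 0 0"}}

```text
t: 24.33
ee_pos: [0.6313, -0.1905, 0.0624]
orientation: [1.915, 2.49, 0.001]
wrist_force: [0.6, -2.3, -1.0]
finger_gap: 0.0004
```

Call:
{"name": "step_arm", "arguments": {"series": "0 0 0 0.03 0 0 0; 0 0 0 0 0 0 0"}}

```text
t: 24.5
ee_pos: [0.6312, -0.1902, 0.0623]
orientation: [1.915, 2.49, 0.001]
wrist_force: [1.4, -1.8, -0.4]
finger_gap: 0.0005
```

Call:
{"name": "step_arm", "arguments": {"series": "0 0 0 0.03 0 0 0; 0 0 0 0 0 0 0"}}

```text
t: 24.67
ee_pos: [0.6312, -0.1899, 0.0623]
orientation: [1.915, 2.49, 0.001]
wrist_force: [0.9, -1.3, 0.2]
finger_gap: 0.0005
```

Call:
{"name": "step_arm", "arguments": {"series": "0 0 0 0.03 0 0 0; 0 0 0 0 0 0 0"}}

```text
t: 24.83
ee_pos: [0.6311, -0.1896, 0.0624]
orientation: [1.915, 2.49, 0.001]
wrist_force: [0.7, -1.1, -1.6]
finger_gap: 0.0007
```

Call:
{"name": "step_arm", "arguments": {"series": "0 0 0 0.03 0 0 0; 0 0 0 0 0 0 0"}}

```text
t: 25.0
ee_pos: [0.631, -0.1894, 0.0624]
orientation: [1.915, 2.49, 0.001]
wrist_force: [0.8, -1.9, -1.2]
finger_gap: 0.0004
```

Call:
{"name": "step_arm", "arguments": {"series": "0 0 0 0.03 0 0 0; 0 0 0 0 0 0 0"}}

```text
t: 25.17
ee_pos: [0.631, -0.1891, 0.0624]
orientation: [1.915, 2.49, 0.001]
wrist_force: [1.0, -2.4, -1.3]
finger_gap: 0.0006
```

```bash
python3 g.py 0 -132 62 1.5708; python3 pic.py 15
```

```text
t 25.17 F [ 0.961  -2.3726 -1.2539] pos fix mm [  -0.2465 -135.3433] 62.3642100591191
turn [ 0.001  -0.0001  0.0001] then shift cm [0.3343 0.0247 0.0364]  (shift w/o turn) [0.3343 0.0246 0.0365]
```

View pics/t15.png

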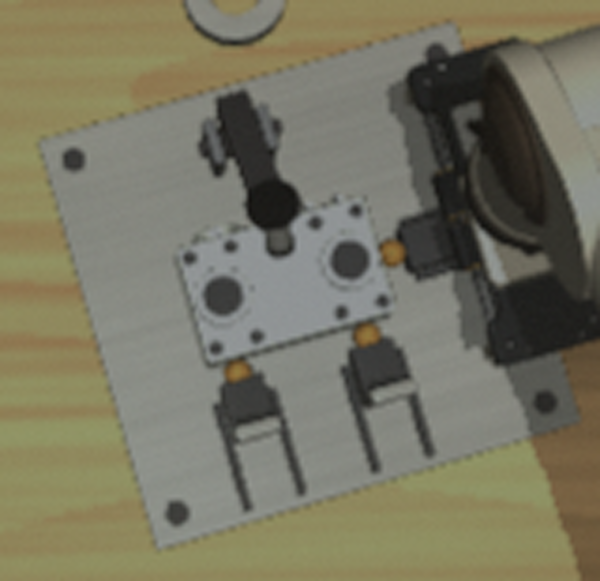

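Visually almost there, with the ball at (392,252) and the casting unmoved. I'll continue.

Call:
{"name": "step_arm", "arguments": {"series": "0 0 0 0.03 0 0 0; 0 0 0 0 0 0 0"}}

```text
t: 25.43
ee_pos: [0.6309, -0.1888, 0.0624]
orientation: [1.915, 2.49, 0.001]
wrist_force: [0.7, -2.0, -0.6]
finger_gap: 0.0006
```

Call:
{"name": "step_arm", "arguments": {"series": "0 0 0 0.03 0 0 0; 0 0 0 0 0 0 0"}}

```text
t: 25.6
ee_pos: [0.6308, -0.1885, 0.0624]
orientation: [1.915, 2.49, 0.001]
wrist_force: [0.2, -1.8, -0.8]
finger_gap: 0.0004
```

Call:
{"name": "step_arm", "arguments": {"series": "0 0 0 0.03 0 0 0; 0 0 0 0 0 0 0"}}

```text
t: 25.77
ee_pos: [0.6307, -0.1883, 0.0623]
orientation: [1.915, 2.49, 0.001]
wrist_force: [0.4, -2.8, -1.5]
finger_gap: 0.0003
```

Call:
{"name": "step_arm", "arguments": {"series": "0 0 0 0.03 0 0 0; 0 0 0 0 0 0 0"}}

```text
t: 25.93
ee_pos: [0.6307, -0.1882, 0.0624]
orientation: [1.915, 2.489, 0.001]
wrist_force: [-0.9, -2.6, -1.8]
finger_gap: 0.0005
```

Call:
{"name": "step_arm", "arguments": {"series": "0 0 0 0.03 0 0 0; 0 0 0 0 0 0 0"}}

```text
t: 26.1
ee_pos: [0.6307, -0.1881, 0.0624]
orientation: [1.915, 2.489, 0.001]
wrist_force: [1.4, -3.7, -1.4]
finger_gap: 0.0001
```

Call:
{"name": "step_arm", "arguments": {"series": "0 0 0 0.03 0 0 0; 0 0 0 0 0 0 0"}}

```text
t: 26.27
ee_pos: [0.6307, -0.1881, 0.0624]
orientation: [1.915, 2.488, 0.001]
wrist_force: [1.4, -4.2, -2.2]
finger_gap: 0.0004
```

Contact: the position stalled over three steps and the force rose to about 4.4 N. I'll back off and locate the pad.

Call:
{"name": "step_arm", "arguments": {"series": "0 0 0 -0.1 0 0 0; 0 0 0 -0.3 0 0 0; 0 0 0 -1 0 0 0; 0 0 0 -1.5 0 0 0; 0 0 0 -2 0 0 0; 0 0 0 0 0 -3 0; 0 0 0 0 0 -4 0; 0 0 0 0 0 -4 0; 0 0 0 0 0 -4 0; 0 0 0 0 0 0 0"}}

```text
t: 27.1
ee_pos: [0.648, -0.2342, 0.2222]
orientation: [1.908, 2.481, 0.012]
wrist_force: [2.3, 0.4, 1.9]
finger_gap: 0.0008
```

```bash
cat > pad.py <<'E'
from h import *
fx=np.array([0.5965,-0.0582,0.2592])
T=tz((273,204));S=sz((365,76))
def pad(a):return F(fx,[.1-.1*np.cos(a)+.046*np.sin(a),0,.06+.1*np.sin(a)+.046*np.cos(a)])
for a in(.4,.45,.5,.55,.6,.65):print(a,Finv(fx,pad(a)[0])*1e3,pad(a)[0,2],proj('top',pad(a))[0]-T,proj('side',pad(a))[0]-S)
E
python3 pad.py; python3 pic.py 16; python3 g.py 33 0 230 1.5708
```

```text
0.4 [25.8071 -0.    ] 0.14131063995499776 [2.487  6.0975] [-5.2885  4.4411]
0.45 [29.9637 -0.    ] 0.14491712011934615 [2.049  4.1593] [-3.6245  2.9147]
0.5 [34.2953  0.    ] 0.14831135170737744 [1.5823 2.1511] [-1.8832  1.4218]
0.55 [38.7912  0.    ] 0.15148485090780317 [1.0881 0.0785] [-0.0699 -0.0328]
0.6 [43.44  0.  ] 0.15442968562534873 [ 0.5678 -2.0522] [ 1.8104 -1.4445]
0.65 [48.2302  0.    ] 0.15713849530686053 [ 0.0229 -4.2349] [ 3.7519 -2.8088]
t 27.2 F [-0.1023 -0.1269 -1.0358] pos fix mm [   1.1841 -182.8789] 215.12733122458866
turn [0.0052 0.0019 0.0003] then shift cm [18.2879  3.1817 -1.4873]  (shift w/o turn) [18.284   3.1955 -1.5047]
```

View pics/t16.png

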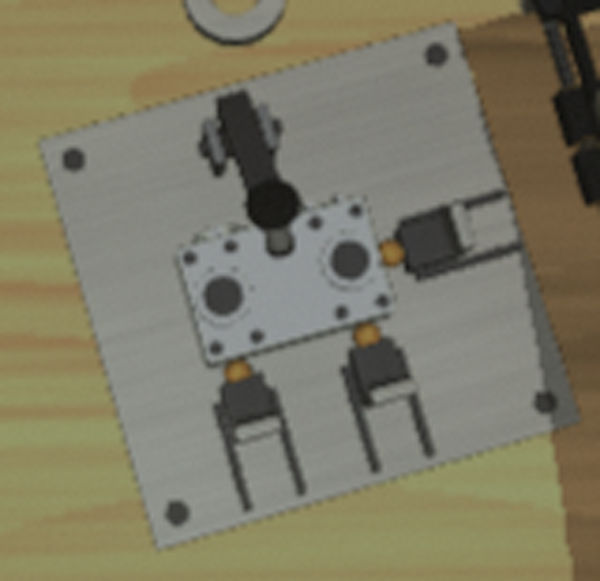

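View pics/s16.png

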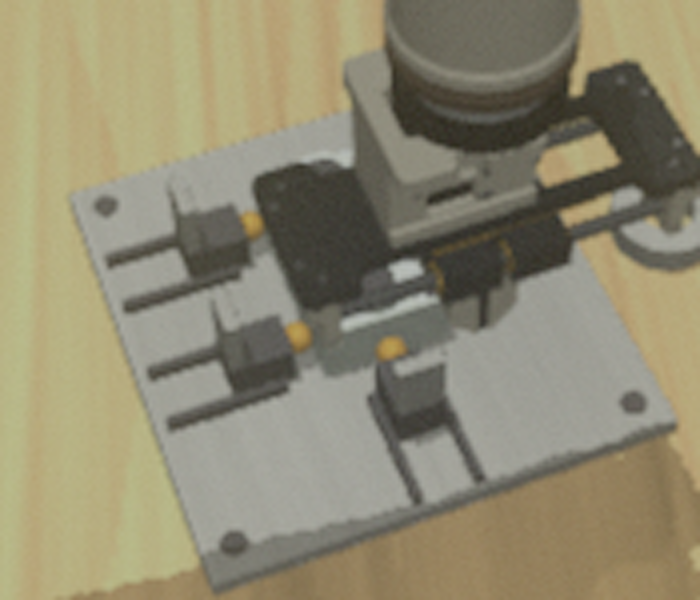

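All three noses touch: balls at (237,371), (367,335) and (391,252) in the top view. The casting's corners, bosses and screw holes are at their original pixels. The clamp is raised by about 0.55 rad, with its pad near fixture x = 39 mm, z = 151 mm. I'll go above it and turn back.

Call:
{"name": "step_arm", "arguments": {"series": "0.005 0.002 0 3 0.7 0 0; 0 0 0 3.2 0.7 0 0; 0 0 0 3.2 0.7 0 0; 0 0 0 3.2 0.7 0 0; 0 0 0 3.2 0.7 0 0; 0 0 0 2.5 0.7 0 0; 0 0 0.12 0 0 0 0; 0 0 0.12 0 0 0 0; 0 0 0.12 0 0 0 0; 0 0 0.12 0 0 0 0"}}

```text
t: 28.03
ee_pos: [0.6355, -0.047, 0.2105]
orientation: [-2.453, -1.953, 0.008]
wrist_force: [0.5, 0.9, -0.2]
finger_gap: 0.0002
```

Call:
{"name": "step_arm", "arguments": {"series": "0 0 0.12 0 0 0 0; 0 0 0.12 0 0 0 0; 0 0 0.12 0 0 0 0; 0 0 0.12 0 0 0 0; 0 0 0.12 0 0 0 0; 0 0 0.12 0 0 0 0; 0 0 0.12 0 0 0 0; 0 0 0.12 0 0 0 0; 0 0 0.12 0 0 0 0; 0 0 0 0 0 0 0"}}

```text
t: 28.87
ee_pos: [0.6356, -0.0473, 0.2108]
orientation: [-3.112, -0.416, 0.011]
wrist_force: [-1.7, 0.8, 0.6]
finger_gap: 0.0006
```

```bash
python3 g.py 42 1 175 0;python3 pic.py 17;  python3 -c "
from workcell import arm;print(arm.state()['joints'])"
```

```text
t 28.87 F [-1.6907  0.7949  0.6465] pos fix mm [40.5862  0.5617] 210.76563376207002
turn [-0.003   0.0067  0.0069] then shift cm [ 0.1414 -0.0438  3.5766]  (shift w/o turn) [ 0.1658 -0.0319  3.5756]
[ 0.5006737   0.54701352 -0.66104886  1.58704571  0.3574602   1.13872226
 -1.53972456]
```

View pics/s17.png

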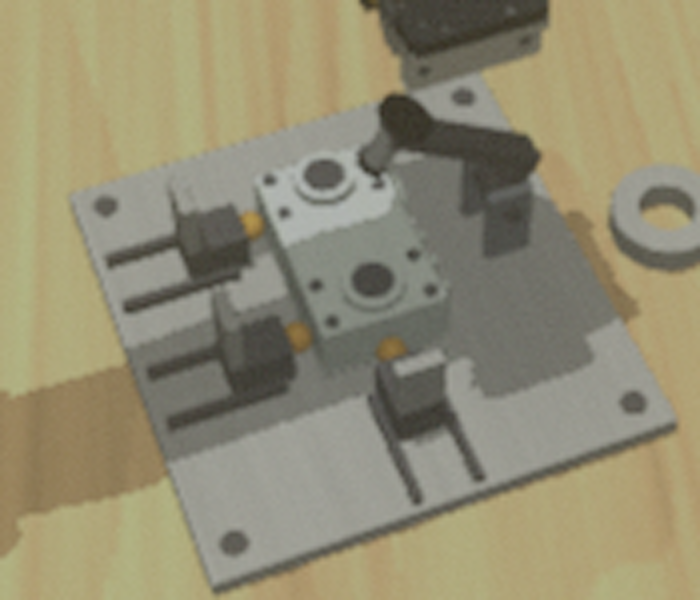

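Clear view: all three noses are on the casting and its position is unchanged. I'm above the pad; descending.

Call:
{"name": "step_arm", "arguments": {"series": "0 0.006 0.006 0.1 0 1 0; 0 0 0 0 0 1 0; 0 0 0 0 0 1 0; 0 0 0 0 0 1 0; 0 0 0 0 0 0.5 0; 0 0 0 0 0 0.3 0; 0 0 0 0 0 0.3 0; 0 0 0 0 0 0 0"}}

```text
t: 29.63
ee_pos: [0.6376, -0.0467, 0.1611]
orientation: [-3.112, -0.414, -0.002]
wrist_force: [0.2, 0.1, 0.5]
finger_gap: 0.0001
```

Call:
{"name": "step_arm", "arguments": {"series": "0 0 0 0 0 0.2 0; 0 0 0 -0.1 0 0.2 0; 0 0 0 -0.1 0 0.2 0; 0 0 0 -0.1 0 0.2 0; 0 0 0 0 0 0 0"}}

```text
t: 30.05
ee_pos: [0.6353, -0.0476, 0.1545]
orientation: [-3.113, -0.413, -0.006]
wrist_force: [0.0, 0.3, 5.2]
finger_gap: 0.0002
```

```bash
python3 g.py 0 1 106 0;python3 pic.py 18
```

```text
t 30.05 F [0.0278 0.2672 5.1574] pos fix mm [40.2152  0.2954] 154.54522835223966
turn [-0.0012 -0.0037  0.0048] then shift cm [-4.0215 -0.0705  4.8545]  (shift w/o turn) [-4.0391 -0.084   4.8397]
```

View pics/s18.png

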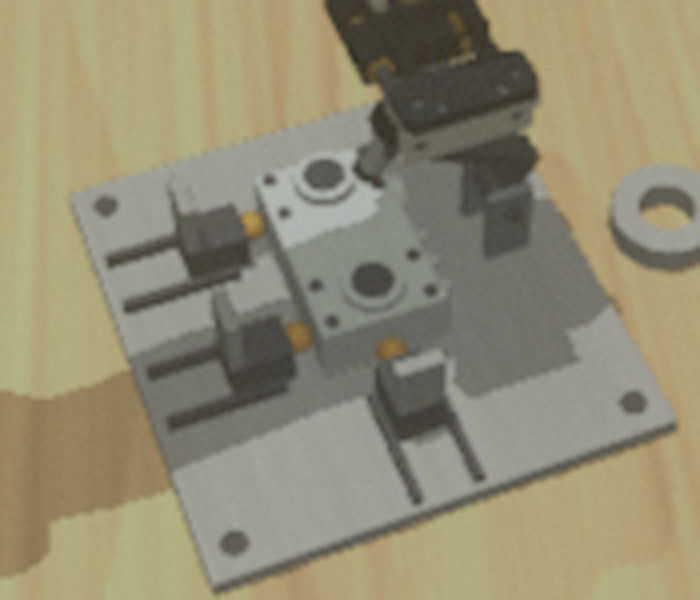

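The pad contact shows 5 N. Following the arc down.

Call:
{"name": "step_arm", "arguments": {"series": "0 0 0 -0.45 0 0.33 0; 0 0 0 -0.43 0 0.34 0; 0 0 0 -0.41 0 0.36 0; 0 0 0 -0.4 0 0.38 0; 0 0 0 -0.38 0 0.4 0; 0 0 0 0 0 0 0"}}

```text
t: 30.65
ee_pos: [0.6135, -0.0533, 0.1342]
orientation: [-3.112, -0.413, -0.0]
wrist_force: [0.6, -0.7, 0.1]
finger_gap: 0.0005
```

```bash
python3 g.py 0 1 106 0;python3 pic.py 19
```

```text
t 30.65 F [ 0.563  -0.663   0.1236] pos fix mm [17.6871  0.4239] 134.21922687528718
turn [-0.0026 -0.0004  0.0046] then shift cm [-1.7687 -0.0576  2.8219]  (shift w/o turn) [-1.7695 -0.0585  2.8214]
```

View pics/s19.png

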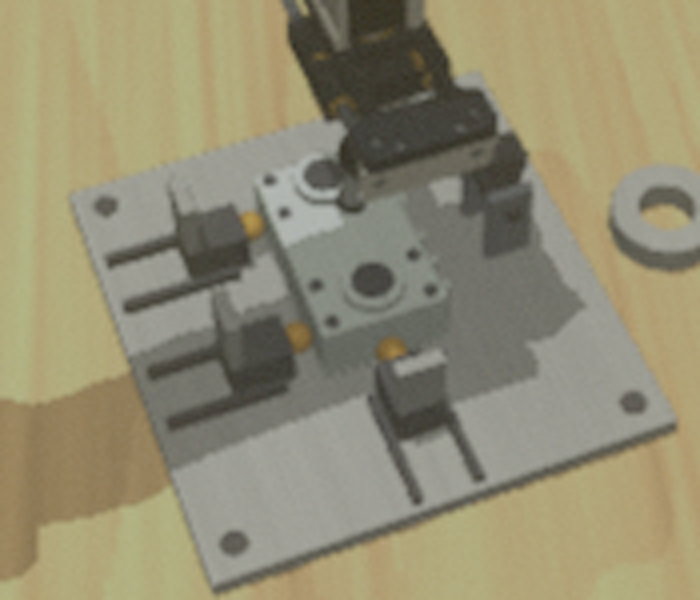

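The arm is coming down and all stops are unchanged.

Call:
{"name": "step_arm", "arguments": {"series": "0 0 0 -0.36 0 0.42 0; 0 0 0 -0.33 0 0.44 0; 0 0 0 -0.31 0 0.45 0; 0 0 0 -0.28 0 0.47 0; 0 0 0 -0.2 0 0.3 0; 0 0 0 0 0 0 0"}}

```text
t: 31.25
ee_pos: [0.5992, -0.0569, 0.1135]
orientation: [-3.112, -0.413, 0.001]
wrist_force: [-0.3, 0.6, 0.5]
finger_gap: 0.0001
```

Call:
{"name": "step_arm", "arguments": {"series": "0 0 0 -0.1 0 0.2 0; 0 0 0 0 0 0.1 0; 0 0 0 0 0 0 0"}}

```text
t: 31.5
ee_pos: [0.5985, -0.0572, 0.1111]
orientation: [-3.112, -0.413, 0.001]
wrist_force: [-0.8, -1.2, 0.9]
finger_gap: 0.0002
```

```bash
python3 g.py 0 1 106 0;python3 pic.py 20
```

```text
t 31.5 F [-0.7982 -1.2315  0.8725] pos fix mm [2.1968 0.4896] 111.09873188481967
turn [-0.0023  0.0001  0.0048] then shift cm [-0.2197 -0.051   0.5099]  (shift w/o turn) [-0.2194 -0.0509  0.51  ]
```

View pics/s20.png

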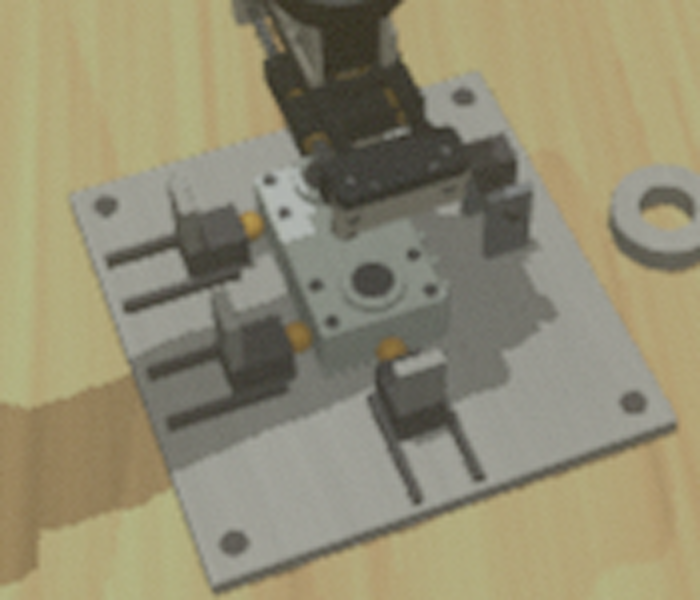

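The foot is nearly down. Now straight down in 1 mm steps.

Call:
{"name": "step_arm", "arguments": {"series": "0 0 0 -0.05 0 0.1 0; 0 0 0 0 0 0.1 0; 0 0 0 0 0 0 0"}}

```text
t: 31.85
ee_pos: [0.5989, -0.0571, 0.1095]
orientation: [-3.112, -0.413, -0.002]
wrist_force: [-1.8, -0.7, 2.5]
finger_gap: 0.0005
```

Call:
{"name": "step_arm", "arguments": {"series": "0 0 0 -0.05 0 0.1 0; 0 0 0 0 0 0 0"}}

```text
t: 32.02
ee_pos: [0.5984, -0.0572, 0.1085]
orientation: [-3.112, -0.413, -0.003]
wrist_force: [-1.9, -0.8, 2.0]
finger_gap: 0.0005
```

Call:
{"name": "step_arm", "arguments": {"series": "0 0 0 0 0 0.1 0; 0 0 0 0 0 0 0"}}

```text
t: 32.18
ee_pos: [0.5982, -0.0574, 0.1074]
orientation: [-3.112, -0.413, -0.002]
wrist_force: [-2.9, -1.2, 3.2]
finger_gap: 0.0006
```

Call:
{"name": "step_arm", "arguments": {"series": "0 0 0 0 0 0.1 0; 0 0 0 0 0 0 0"}}

```text
t: 32.35
ee_pos: [0.5983, -0.0573, 0.1064]
orientation: [-3.112, -0.413, -0.002]
wrist_force: [-2.0, 0.3, 2.8]
finger_gap: 0.0002
```

Call:
{"name": "step_arm", "arguments": {"series": "0 0 0 0 0 0.05 0; 0 0 0 0 0 0 0"}}

```text
t: 32.52
ee_pos: [0.5984, -0.0573, 0.1064]
orientation: [-3.112, -0.413, -0.002]
wrist_force: [-3.9, -1.5, 6.0]
finger_gap: 0.0005
```

Call:
{"name": "step_arm", "arguments": {"series": "0 0 0 0 0 0.05 0; 0 0 0 0 0 0 0"}}

```text
t: 32.68
ee_pos: [0.5984, -0.0574, 0.1063]
orientation: [-3.113, -0.413, -0.002]
wrist_force: [-5.5, -0.2, 9.9]
finger_gap: 0.0009
```

The foot has landed (z stalled at 106.4 mm). I'll ease the sideways force and press to about 30 N.

Call:
{"name": "step_arm", "arguments": {"series": "0 0 0 -0.1 0 0.05 0; 0 0 0 0 0 0.05 0; 0 0 0 0 0 0 0"}}

```text
t: 32.93
ee_pos: [0.5984, -0.0574, 0.1063]
orientation: [-3.113, -0.413, -0.005]
wrist_force: [-5.6, -0.8, 14.3]
finger_gap: 0.0004
```

Call:
{"name": "step_arm", "arguments": {"series": "0 0 0 0 0 0.05 0; 0 0 0 0 0 0.05 0; 0 0 0 0 0 0 0"}}

```text
t: 33.18
ee_pos: [0.5984, -0.0574, 0.1062]
orientation: [-3.113, -0.414, -0.005]
wrist_force: [-8.2, -0.5, 21.4]
finger_gap: 0.0004
```

Call:
{"name": "step_arm", "arguments": {"series": "0 0 0 -0.1 0 0.05 0; 0 0 0 0 0 0.05 0; 0 0 0 0 0 0 0"}}

```text
t: 33.43
ee_pos: [0.5984, -0.0574, 0.1062]
orientation: [-3.114, -0.414, -0.008]
wrist_force: [-8.4, -0.9, 24.8]
finger_gap: -0.0
```

Call:
{"name": "step_arm", "arguments": {"series": "0 0 0 0 0 0.05 0; 0 0 0 0 0 0 0; 0 0 0 0 0 0 0"}}

```text
t: 33.68
ee_pos: [0.5984, -0.0574, 0.1061]
orientation: [-3.114, -0.414, -0.008]
wrist_force: [-10.1, 0.1, 28.3]
finger_gap: 0.0004
```

```bash
python3 g.py 0 1 106 0;python3 pic.py 21
```

```text
t 33.68 F [-10.1027   0.145   28.2923] pos fix mm [2.0917 0.2902] 106.12265438475903
turn [ 0.0004 -0.0053  0.0051] then shift cm [-0.2092 -0.071   0.0123]  (shift w/o turn) [-0.2089 -0.072   0.0111]
```

View pics/s21.png

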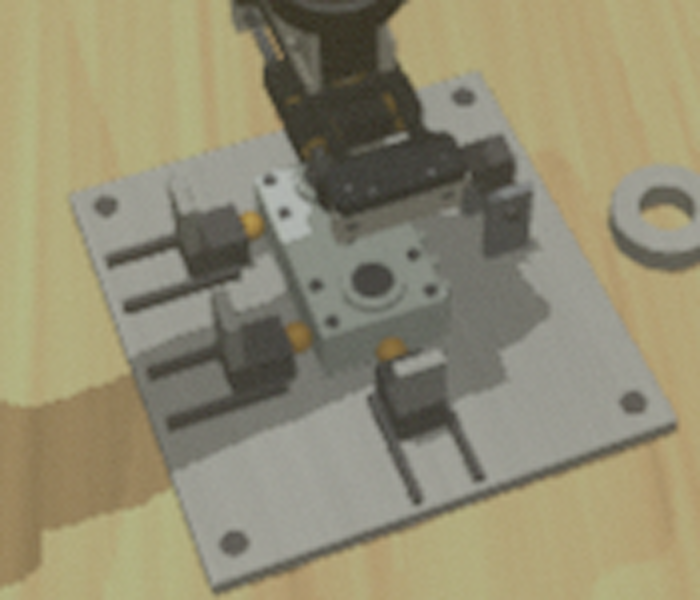

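The press is firm at 28 N, and the casting and stops are unmoved. I'll release straight up.

Call:
{"name": "step_arm", "arguments": {"series": "0 0 0 0 0 -0.2 0; 0 0 0 0 0 -0.3 0; 0 0 0 0 0 -1 0; 0 0 0 0 0 -3 0; 0 0 0 0 0 -4 0; 0 0 0 0 0 -4 0; 0 0 0 -4 0 0 0; 0 0 0 -4 0 0 0; 0 0 0 -4 0 0 0; 0 0 0 0 0 0 0"}}

```text
t: 34.62
ee_pos: [0.472, -0.0917, 0.2249]
orientation: [-3.115, -0.409, 0.013]
wrist_force: [-0.7, -0.3, -1.7]
finger_gap: 0.0003
```

Call:
{"name": "step_arm", "arguments": {"series": "0 0 0 -2 3.5 0 0; 0 0 0 -1 4 0 0; 0 0 0 -1 4 0 0; 0 0 0 -1 4 0 0; 0 0 0 0 4 0 0; 0 0 0 0 0 0 0; 0 0 0 0 0 0 0"}}

```text
t: 35.2
ee_pos: [0.4832, -0.2933, 0.2257]
orientation: [-3.112, -0.405, -0.003]
wrist_force: [0.1, 1.5, 0.1]
finger_gap: 0.0005
```

```bash
python3 g.py 0 1 106 0;python3 pic.py 22
```

```text
t 35.2 F [0.0751 1.4615 0.0591] pos fix mm [-169.8241 -198.219 ] 225.67886640058597
turn [-0.0029 -0.0026 -0.0002] then shift cm [ 16.9824 -19.9219  11.9679]  (shift w/o turn) [ 16.9481 -19.8894  12.0701]
```

View pics/s22.png

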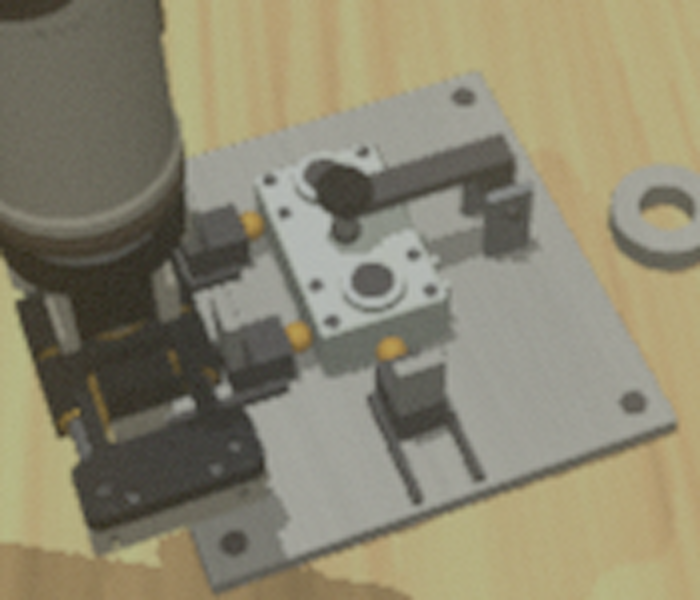

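View pics/t22.png

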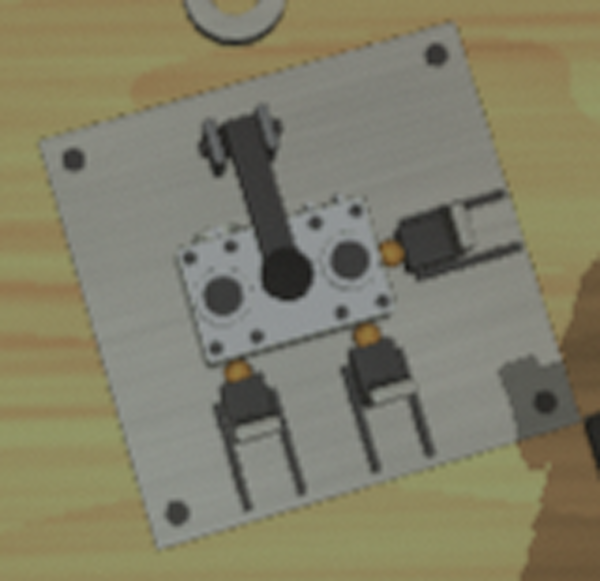

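The arm is level on the casting, the three noses touch, and nothing else has moved. A final check for casting shift, then I hand in.

Run:
```python
import cv2,numpy as np
a=cv2.imread("pics/topz.png",0).astype(np.float32);b=cv2.imread("pics/t22.png",0).astype(np.float32)
for n,(x0,y0,x1,y1) in dict(leftboss=(180,255,262,365),rightboss=(318,205,372,325),plate_ref=(40,130,120,200)).items():
    print(n,cv2.phaseCorrelate(a[y0:y1,x0:x1].copy(),b[y0:y1,x0:x1].copy(),cv2.createHanningWindow((x1-x0,y1-y0),cv2.CV_32F)))
from workcell import arm
print(arm.sign_off())
```

```text
leftboss ((0.040281296530153554, 0.037473744141834686), 0.9445410354049117)
rightboss ((-0.12779313228687172, -0.05801595384836844), 0.9898977320871235)
plate_ref ((0.03821811420844767, -0.03371875935440016), 0.9207650396558974)
the job is handed in; nothing more can be done
None
```

The casting is touched off and clamped, and I handed the job in at about 35 s of the 72 s allowed.

- **Stops:** I slid the left, right and end stops up one at a time by their tabs. Each was pushed until the tool stopped moving and the force rose from the roughly 2 N of sliding friction to 4–6 N. That puts about 2–4 N on the casting, below the 9 N that could start to slide it.
- **Clamp:** I then pressed the hold-down pad down its arc until the foot landed and pressed to about 28 N. After that I released straight up and moved the arm clear.
- **Last checks:** The final pictures show the three noses on the casting and the hold-down arm level, with its foot between the bosses. Comparing the top view before and after, the casting's bosses moved by no more than about 0.1 mm, which is within the noise.
- **Limits of the checks:** The cameras resolve only about 2 mm per pixel, so touch rests mainly on the force and stall readings. The pad pressing also showed a side force of about 10 N, taken by the hinge, with no visible effect. No check failed, and the things lying around were not touched.

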